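# Change over the clamped hub flanges in the measuring fixture and scan the job card

### The arm

A 6-joint arm with a two-finger parallel gripper is mounted at the origin on the work surface. World frame = base frame: x ahead of the robot, y to its left, z up, the work surface at z = 0. Lengths are in mm, angles in rad, forces in N, time in s.
With the tool pointing down it reaches from about 325 to 900 mm from the base axis. Payload 3.5 kg.
Tool frame: the origin (TCP) lies midway between the tips of the shut fingers; the grasp point (between the pads) lies 19 mm behind it; z points along the fingers, y is the line along which they close (so a half turn about z gives the same grasp; the last joint's range is limited). The gripper opens to 85 mm and grips with 20 to 120 N. Pads are 22 mm wide; open, the fingers measure 114 mm over their backs; the gripper's body (76 mm by 85 mm) begins 54 mm behind the grasp point. The pads swing forward as they close: fully open they stand 13 mm farther back than shut.
Start: joints at [1.13, 0.276, -0.026, 1.268, 0, 1.467], TCP at [207.139, 589.674, 231.313] pointing down, gripper open.
Joint ranges: [-3.12, 3.12], [-0.85, 1.88], [-1.08, 1.24], [-1.95, 2.15], [-1.57, 1.53], [-3.14, 3.14]. Speed limits (rad/s): [2.57, 2.57, 3.14, 3.14, 3.14, 3.14].

### API

Orientations are given as a unit quaternion [x, y, z, w].
In Python, from cell import env gives the robot as it stands.
- The arm moves only by the tool arm_command, never from a script. Its argument "series" is a list of rows, each an object of numbers: "jaw": the closure, from 0 (fully open) to 1 (shut); "x", "y", "z": the shift along the tool's x, y, z in cm; "wx", "wy", "wz": the turn, a rotation vector about the tool's x, y, z in degrees. A call has 1 to 20 rows; each row is the pose to reach, as a shift and turn from the pose commanded when the call began, along the tool's axes at that moment; what a row does not reach only later rows make up. A row lasts 1/10 s, in which the tool goes at most 50 mm and 8.59 degrees, less where a joint would pass 70% of its speed; a pose out of reach is approached as far as the arm can. A call with a gripper value outside its range is refused whole. The fingers move at their own pace and stop on an object; "grip_force" is the grip in N (left out, the last holds). Time passes only in rows, so rows that repeat a pose let the fingers close. It gives the time, the measured TCP pose, the force, the opening and the grip force at its end, in the units of the state.
- env.get_state(): the state, without advancing time (a new reading comes with each control period).
- env.capture(name): name is "scene" or "top" or "wrist"; returns the picture (480x640x3 uint8, red, green, blue); there is no depth.
- env.camera_info(name): a dict with "mtx" (3x3 intrinsics, pixels), "dist_coeffs" ([k1, k2, p1, p2, k3] as OpenCV has them; the pictures are not rectified), "rvec" (rotation vector, rad) and "tvec" (3), from world to camera coordinates, as OpenCV has them. Camera axes: x right, y down, z forward; pixel columns grow to the right and rows downward; lengths in mm; the calibration is good to about 2 mm. A picture is of the moment at which its call begins: read the wrist's pose just before it. camera_info takes no time and is no camera call; for the wrist camera it gives the pose at the moment of the call.
- env.finish_job(): hands the job in; it is judged then, once.
The state is a dict: "t": time; "joints": joint angles; "dq": joint speeds; "tau": joint torques, N m; "eef_pos": TCP position; "tcp_rot": TCP orientation; "contact_force": force on the tool from outside, world axes, zero at the start; "wrist_torque": the same for the moment, N m; "grip_width": opening from 0.0 (shut) to 1.0 (fully open); "grasp_force": force on a finger pad.
Only numpy, scipy, OpenCV 4.12 (cv2) and the standard library are available. Lean on these libraries where they do the work, as an engineer would, in place of code of your own. Each camera call takes 0.05 s, during which the arm holds its last target. There are 200 camera calls.

### The job

Change over the measuring fixture: pull up the toggle-clamp handles you need until they snap open, lift the measured flange out and set it neck up in the middle of the grey tray, then load every new flange waiting on the bench, one per station, turned so that its four bolt holes drop over the studs and seated flat, neck up, and push its station's clamp handle down until it snaps shut on the neck. When all are clamped, take the scanner from its holster, aim it straight down at the middle of the bar code on the job card from about a hand's breadth (5 to 15 cm), hold it there steadily for a good second, put it back in the holster, nose down, and let go. Leave the other things on the bench alone.

Things in the scene. Friction and masses are not known exactly. Their poses are not given: they have to be found in the camera images.
- new1_c (a point): new hub flange waiting on the bench, aluminium, on its disc, neck up: disc of diameter 84, 12 thick; plain round neck of diameter 40; 50 high in all; 0.22 to 0.45 kg. Four through holes of diameter 12, 31 from the axis, along its own +x, -x, +y and -y. Point: on the axis, half-way up (25 above the underside), z up. All alike; two or three are present (absent: None)
- new2_c (a point): new hub flange waiting on the bench, aluminium, on its disc, neck up: disc of diameter 84, 12 thick; plain round neck of diameter 40; 50 high in all; 0.22 to 0.45 kg. Four through holes of diameter 12, 31 from the axis, along its own +x, -x, +y and -y. Point: on the axis, half-way up (25 above the underside), z up. All alike; two or three are present (absent: None)
- new3_c (a point): new hub flange waiting on the bench, aluminium, on its disc, neck up: disc of diameter 84, 12 thick; plain round neck of diameter 40; 50 high in all; 0.22 to 0.45 kg. Four through holes of diameter 12, 31 from the axis, along its own +x, -x, +y and -y. Point: on the axis, half-way up (25 above the underside), z up. All alike; two or three are present (absent: None)
- done1_c (a point): measured hub flange of the last run, like the new ones, clamped on the studs of the left-hand station at the start; just one of done1, done2, done3 is present (absent: None). Point: on its axis, half-way up
- done2_c (a point): measured hub flange of the last run, like the new ones, clamped on the studs of the middle station at the start; just one of done1, done2, done3 is present (absent: None). Point: on its axis, half-way up
- done3_c (a point): measured hub flange of the last run, like the new ones, clamped on the studs of the right-hand station at the start; just one of done1, done2, done3 is present (absent: None). Point: on its axis, half-way up
- tray_in (a point): grey tray for measured flanges, fixed on the table: inside 127 x 127, walls 4 thick, rim 22 above the inner floor; point: centre of the inner floor (4 above the table)
- fixture: dark clamping fixture, fixed: plate 146 x 340, 18 thick, with three stations in a row 110 apart and a toggle clamp behind each (towards the fixture's +x); origin on the table under the middle station. Each clamp stands on a block 52 to 96 along x from its station's centre, 38 wide
- station1 (a point): left-hand (+y) station: centre of the seat, on the plate's top; x points to its clamp. Four studs of diameter 8, round tips, 20 high, 31 from the centre at the station's own +x, -x, +y, -y. Shut, the clamp's hold-down bar lies level along -x, its rubber foot on the flange's neck, top 110 above the table; open, it is tipped back clear (foot 60 or more along x, up to 185 above the table)
- clamp1 (a joint): toggle-clamp handle of station1: 0 = shut, handle nearly level (4 deg down) towards station +x (all start so); 0.95 = open, 50 deg above level. Over centre at 0.5: it snaps by itself to the nearer end (about 10 N up or down, 55 from the pivot). Pivot 80 along station x, 80 above the plate, axis along y; round rubber grip, diameter 18, from 29 to 112 from the pivot. It carries the bar
- station2 (a point): middle station: centre of the seat, on the plate's top; x points to its clamp. Four studs of diameter 8, round tips, 20 high, 31 from the centre at the station's own +x, -x, +y, -y. Shut, the clamp's hold-down bar lies level along -x, its rubber foot on the flange's neck, top 110 above the table; open, it is tipped back clear (foot 60 or more along x, up to 185 above the table)
- clamp2 (a joint): toggle-clamp handle of station2: 0 = shut, handle nearly level (4 deg down) towards station +x (all start so); 0.95 = open, 50 deg above level. Over centre at 0.5: it snaps by itself to the nearer end (about 10 N up or down, 55 from the pivot). Pivot 80 along station x, 80 above the plate, axis along y; round rubber grip, diameter 18, from 29 to 112 from the pivot. It carries the bar
- station3 (a point): right-hand (-y) station: centre of the seat, on the plate's top; x points to its clamp. Four studs of diameter 8, round tips, 20 high, 31 from the centre at the station's own +x, -x, +y, -y. Shut, the clamp's hold-down bar lies level along -x, its rubber foot on the flange's neck, top 110 above the table; open, it is tipped back clear (foot 60 or more along x, up to 185 above the table)
- clamp3 (a joint): toggle-clamp handle of station3: 0 = shut, handle nearly level (4 deg down) towards station +x (all start so); 0.95 = open, 50 deg above level. Over centre at 0.5: it snaps by itself to the nearer end (about 10 N up or down, 55 from the pivot). Pivot 80 along station x, 80 above the plate, axis along y; round rubber grip, diameter 18, from 29 to 112 from the pivot. It carries the bar
- scanner_c (a point): pistol-shaped bar-code scanner standing nose down in its holster: upright barrel 50 (x) x 44 (y), 97 high, nose 56 x 50 x 22 at the bottom; the handle, 30 wide, sticks out about 120 along its own -x, 57 to 101 above the nose's end. 0.26 kg, balanced about 10 to 15 on the handle's side of the axis. Point: on the barrel's axis, 48 above the nose's end, z up
- scanner_window (a point): centre of the scanner's window, at the very end of the nose (48 below scanner_c); the beam runs from here along its own -z
- holster_in (a point): black desk holster of the scanner, fixed: a cup open at the top, inside 66 (x) x 60 (y), rim 37 above its inner floor; this point is the centre of the inner floor (11 above the table); x and y along the cup's sides. The scanner's handle sticks out over the cup's -x side
- barcode (a point): centre of the bar code (72 x 40 white label with black bars) on the job card, a clipboard 190 x 135, 5 thick (15 at its clip), lying flat and fixed on the table; z up
- v_block: bystander, leave alone: dark steel V-block, 70 x 60 x 50; origin at the centre of its underside
- blue_block: bystander, leave alone: blue plastic holding block, 120 x 75 x 32; origin at the centre of its underside
- ring_gauge: bystander, leave alone: steel ring gauge, diameter 84, bore 44, 22 high; origin at the centre of its underside
- caliper_case: bystander, leave alone: black flat case, 85 x 240 x 22; origin at the centre of its underside
- cleaner_bottle: bystander, leave alone: white bottle of cleaner, diameter 60, 150 high; origin at the centre of its underside
Mind the look-alikes: they are no part of the job. Leave any orange or yellow look-alike of the part that bears done2_c alone.

How it is judged:
By the outcome, as a careful person would: the job done as asked, in the order asked, and still so for the second after the job is handed in, with the robot touching nothing.
Of new1, new2, new3 only 2 to 3 are there at a start; the rules pass over those that are not, and their reading is None.
Of done1, done2, done3 only 1 to 1 are there at a start; the rules pass over those that are not, and their reading is None.
At some moment in a run one of new1, new2, new3 may be knocked a few centimetres aside while the robot is not near it.
It also fails if it takes over 210 s, if anything falls off the work surface, if the arm or the gripper's body presses on something with over 40 N, if the wrist force passes 120 N, or if a joint passes its speed limit or range.

## Working session

There is one attempt and no reset: what is moved stays moved. The work goes in short steps, Python scripts to look and compute and a tool call to move; the robot and the scene stay as the last step left them, time stands still between calls to the robot, and variables do not carry over. Pictures are saved under pics/ and viewed, at most 14 in all, crops included, and the job is handed in when it is done.

Besides the shell and the picture viewer there is one more tool, called after ">>>" by a JSON object that holds its "name" and its "arguments". arm_command: Moves the arm, as the interface text tells. Its arguments: {"type":"object","properties":{"series":{"type":"array","items":{"type":"object","properties":{"jaw":{"type":"number"},"x":{"type":"number"},"y":{"type":"number"},"z":{"type":"number"},"wx":{"type":"number"},"wy":{"type":"number"},"wz":{"type":"number"}}}},"grip_force":{"type":"number"}},"required":["series"]}

```bash
mkdir -p pics; ls
python3 - <<'E'
from cell import env
import cv2
for n in ("scene","top"):
    im=env.capture(n); cv2.imwrite(f"pics/{n}0.png",cv2.cvtColor(im,cv2.COLOR_RGB2BGR))
    i=env.camera_info(n); print(n,{k:[round(float(x),4) for x in __import__('numpy').ravel(v)] for k,v in i.items()})
print(env.get_state())
E
```

```text
pics
scene {'mtx': [519.0958, 0.0, 321.0107, 0.0, 519.0958, 241.1465, 0.0, 0.0, 1.0], 'dist_coeffs': [-0.0968, 0.0, 0.0, 0.0, 0.0], 'rvec': [1.814, 1.297, -0.7253], 'tvec': [-220.0107, -181.675, 1775.0757]}
top {'mtx': [570.2182, 0.0, 323.2487, 0.0, 570.2182, 225.1541, 0.0, 0.0, 1.0], 'dist_coeffs': [-0.0794, 0.0, 0.0, 0.0, 0.0], 'rvec': [2.1628, -2.159, 0.0722], 'tvec': [55.4201, 551.4222, 1476.1485]}
{'t': 0.1, 'joints': array([ 1.12959011e+00,  2.77104406e-01, -2.77892984e-02,  1.26801603e+00,
       -1.79671614e-05,  1.46737420e+00]), 'dq': array([ 5.51115703e-05, -7.64243713e-04,  4.22008248e-03, -4.92197614e-04,
       -1.56322404e-03, -1.33333698e-03]), 'tau': array([ 4.57555407e-04, -4.46706069e+01,  2.96128947e+01,  8.46265757e-03,
       -1.13703531e-04,  1.28490136e-06]), 'eef_pos': array([206.83491388, 589.0038476 , 230.22059488]), 'tcp_rot': array([ 1.68090160e-01,  9.85771059e-01, -1.02018016e-03, -2.75559221e-04]), 'contact_force': array([ 0.1048941 , -0.2400341 , -0.02618704]), 'wrist_torque': array([ 0.0167296 , -0.00613369, -0.04859375]), 'grasp_force': 0.0, 'grip_width': 0.995057118446399}
```

View pics/top0.png

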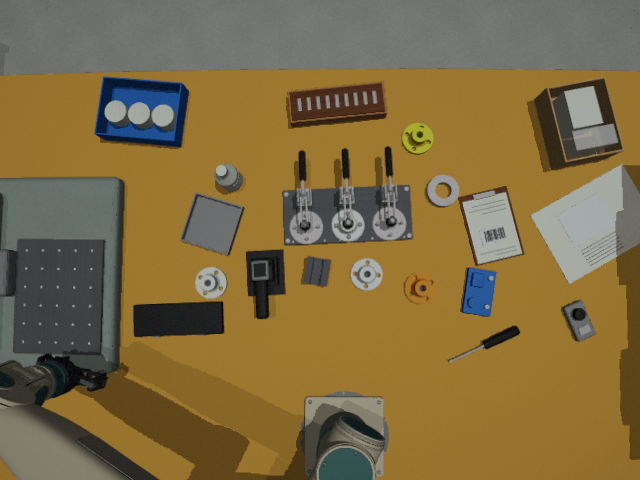

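View pics/scene0.png

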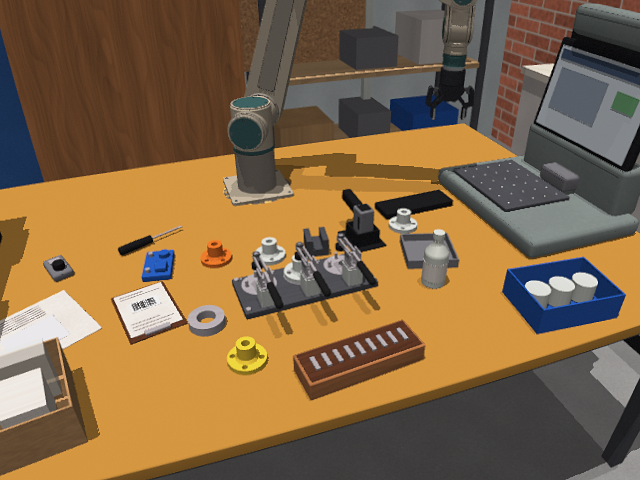

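The top view shows two new flanges, at (211,283) and (367,274). The tray is at (213,223), the scanner at (261,270), the fixture stations at (306,226), (348,224) and (389,222), and the bar code at (494,235). I'll enlarge those areas.

Run:
```python
import cv2
a=cv2.imread("pics/top0.png"); b=a[140:260,275:435]
cv2.imwrite("pics/c1.png",cv2.resize(b,None,fx=5,fy=5,interpolation=cv2.INTER_CUBIC))
b=a[180:330,170:400]
cv2.imwrite("pics/c2.png",cv2.resize(b,None,fx=3.4,fy=3.4,interpolation=cv2.INTER_CUBIC))
```

```text
(no output)
```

View pics/c1.png

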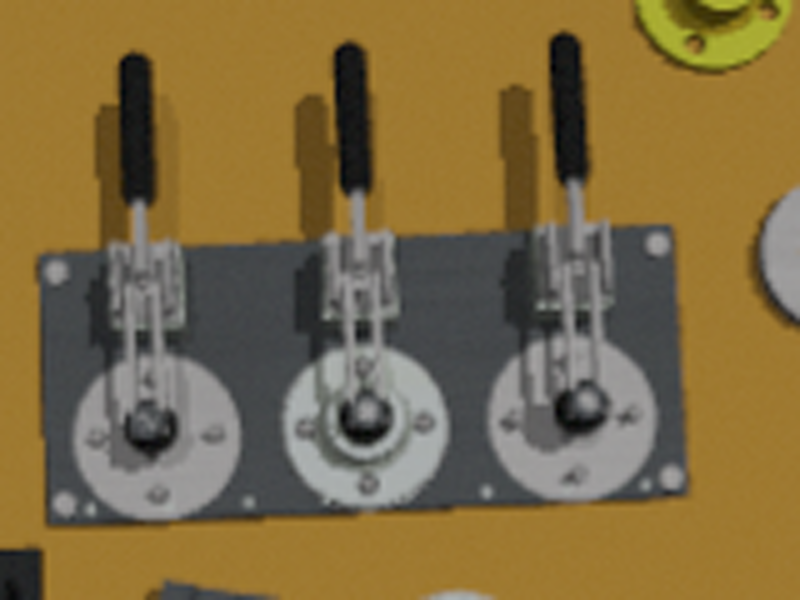

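View pics/c2.png

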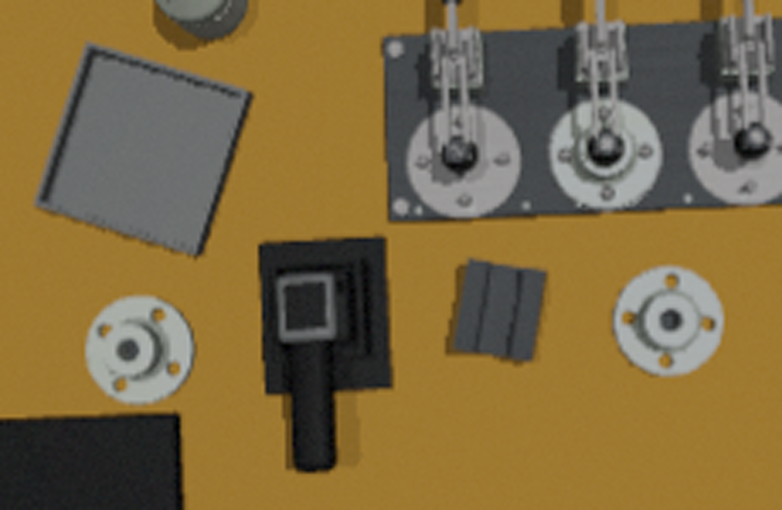

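```bash
cat > h.py <<'E'
from cell import env
import cv2, numpy as np
from scipy.spatial.transform import Rotation as R
def cam(n):
    i=env.camera_info(n); return [np.array(i[k],float) for k in("mtx","dist_coeffs","rvec","tvec")]
def ray(n,px,z,c=None):
    K,d,r,t=c or cam(n); Rm=cv2.Rodrigues(r)[0]
    u=cv2.undistortPoints(np.array(px,float).reshape(-1,1,2),K,d).reshape(-1,2)
    o=-Rm.T@t.ravel(); v=np.c_[u,np.ones(len(u))]@Rm
    return o+v*((z-o[2])/v[:,2])[:,None]
def proj(n,P,c=None):
    K,d,r,t=c or cam(n); return cv2.projectPoints(np.array(P,float).reshape(-1,1,3),r,t,K,d)[0].reshape(-1,2)
def down(a):
    "tool down, tool y axis at world angle a (deg)"
    a=np.radians(a); y=np.array([np.cos(a),np.sin(a),0]); z=np.array([0,0,-1.]); return R.from_matrix(np.c_[np.cross(y,z),y,z])
def delta(pos,rot):
    s=env.get_state(); R0=R.from_quat(s["tcp_rot"])
    return np.round(R0.inv().apply(np.array(pos)-s["eef_pos"])/10,2), np.round((R0.inv()*rot).as_rotvec(degrees=True),1)
def yang(): 
    y=R.from_quat(env.get_state()["tcp_rot"]).as_matrix()[:,1]; return np.degrees(np.arctan2(y[1],y[0]))
def snap(n,f,crop=None,k=1):
    c=cam(n); im=cv2.cvtColor(env.capture(n),cv2.COLOR_RGB2BGR); cv2.imwrite(f"pics/{f}_full.png",im)
    if crop: x0,x1,y0,y1=crop; im=im[y0:y1,x0:x1]
    cv2.imwrite(f"pics/{f}.png",cv2.resize(im,None,fx=k,fy=k,interpolation=cv2.INTER_CUBIC)); return c
E
python3 - <<'E'
from h import *
np.set_printoptions(precision=1,suppress=True)
c1=lambda p:np.array(p)/5+[275,140]; c2=lambda p:np.array(p)/3.4+[170,180]
ang=lambda a,b:np.degrees(np.arctan2(*(b-a)[1::-1]))
for k,p in dict(s1=[(97,438),(213,433),(158,494)],s2=[(307,428),(424,423),(368,484),(366,366)],s3=[(511,422),(628,414),(574,474)]).items():
    q=ray("top",c1(p),38); print(k,q[:,:2].tolist(),(q[0]+q[1])/2)
q=ray("top",c1([(56,272),(657,243),(65,502),(671,477)]),20);print("bolts",q[:,:2],q.mean(0),ang(q[1],q[0]),ang(q[3],q[2]))
for k,p in dict(A=[(158,314),(105,330),(120,384),(173,368)],B=[(672,280),(628,318),(665,360),(708,324)]).items():
    q=ray("top",c2(p),12); print(k,q.mean(0),ang(q[2],q[0]),ang(q[3],q[1]), np.linalg.norm(q[0]-q[2]))
q=ray("top",c2([(88,44),(250,95),(200,256),(38,206)]),26); print("tray",q.mean(0),ang(q[1],q[0]),np.linalg.norm(q[0]-q[1]))
q=ray("top",c2([(278,275),(333,272),(336,337),(282,342)]),108); h=ray("top",c2([(314,468)]),90)[0]; print("scan",q.mean(0),np.linalg.norm(np.diff(q,axis=0),axis=1),h,ang(h,q.mean(0)))
print("bar",ray("top",[(494,235)],5))
K,d,r,t=cam("wrist"); Rm=cv2.Rodrigues(r)[0]; s=env.get_state(); R0=R.from_quat(s["tcp_rot"]).as_matrix()
print("wcam in tool",R0.T@(-Rm.T@t-s["eef_pos"]),"axes\n",R0.T@Rm.T,K,d)
E
```

```text
s1 [[543.7767521251375, 131.61401363806525], [546.4418409402051, 70.84760595392726], [514.4337181092434, 99.46699237795048]] [545.1 101.2  38. ]
s2 [[549.0945470838074, 21.6988277681378], [551.7499358648702, -39.40391687757985], [519.7833935062305, -10.132674618399161], [581.7079137754369, -9.157417034857385]] [550.4  -8.9  38. ]
s3 [[552.2972649372659, -84.80471046899686], [556.5236021930293, -145.88614013300213], [525.0934925001216, -117.46177311795682]] [ 554.4 -115.3   38. ]
bolts [[ 634.2  155.6]
 [ 649.6 -164.2]
 [ 511.4  149.7]
 [ 524.9 -170.2]] [580.   -7.3  20. ] 92.7536770882876 92.42360767805526
A [398.9 355.3  12. ] -27.969941792160927 61.69380831062914 62.01113249407062
B [422.7 -57.8  12. ] -5.181765280925274 85.81792986437095 62.15975516605438
tray [554.1 351.6  26. ] 72.56474649940216 135.54386584313846
scan [431.4 210.2 108. ] [40.5 47.4 39.7] [313.1 206.3  90. ] 1.8722540784461184
bar [[ 527.2 -398.6    5. ]]
wcam in tool [  76.2   -0.4 -141.2] axes
 [[-0.  -1.  -0.3]
 [ 1.  -0.   0. ]
 [-0.  -0.3  1. ]] [[369.7   0.  317.9]
 [  0.  369.7 239.8]
 [  0.    0.    1. ]] [-0.1  0.   0.   0.   0. ]
```

Run:
```python
from h import *
np.set_printoptions(precision=1,suppress=True)
c1=lambda p:np.array(p)/5+[275,140]
print(ray("top",c1([(350,50),(356,190),(134,58),(139,200)]),93))
print(delta([725,-1,200],down(92.55)),yang())
```

```text
[[737.7  -0.3  93. ]
 [665.3  -3.3  93. ]
 [733.8 110.   93. ]
 [660.3 106.9  93. ]]
(array([-68.4, -38.5,   3.1]), array([ -0.1,  -0. , -21.9])) 70.6464103056879
```

>>> {"name": "arm_command", "arguments": {"series": [{"x":-68.4,"y":-38.5,"z":3.1,"wz":-21.9,"jaw":0},{"x":-68.4,"y":-38.5,"z":3.1,"wz":-21.9,"jaw":0},{"x":-68.4,"y":-38.5,"z":3.1,"wz":-21.9,"jaw":0},{"x":-68.4,"y":-38.5,"z":3.1,"wz":-21.9,"jaw":0},{"x":-68.4,"y":-38.5,"z":3.1,"wz":-21.9,"jaw":0},{"x":-68.4,"y":-38.5,"z":3.1,"wz":-21.9,"jaw":0},{"x":-68.4,"y":-38.5,"z":3.1,"wz":-21.9,"jaw":0},{"x":-68.4,"y":-38.5,"z":3.1,"wz":-21.9,"jaw":0},{"x":-68.4,"y":-38.5,"z":3.1,"wz":-21.9,"jaw":0},{"x":-68.4,"y":-38.5,"z":3.1,"wz":-21.9,"jaw":0},{"x":-68.4,"y":-38.5,"z":3.1,"wz":-21.9,"jaw":0},{"x":-68.4,"y":-38.5,"z":3.1,"wz":-21.9,"jaw":0},{"x":-68.4,"y":-38.5,"z":3.1,"wz":-21.9,"jaw":0},{"x":-68.4,"y":-38.5,"z":3.1,"wz":-21.9,"jaw":0},{"x":-68.4,"y":-38.5,"z":3.1,"wz":-21.9,"jaw":0},{"x":-68.4,"y":-38.5,"z":3.1,"wz":-21.9,"jaw":0},{"x":-68.4,"y":-38.5,"z":3.1,"wz":-21.9,"jaw":0},{"x":-68.4,"y":-38.5,"z":3.1,"wz":-21.9,"jaw":0},{"x":-68.4,"y":-38.5,"z":3.1,"wz":-21.9,"jaw":0},{"x":-68.4,"y":-38.5,"z":3.1,"wz":-21.9,"jaw":0}]}}

```text
invalid input
```

>>> {"name": "arm_command", "arguments": {"series": [{"x":-5,"y":-2.8,"z":0.2,"wx":0,"wy":0,"wz":-2,"jaw":0},{"x":-10,"y":-5.6,"z":0.4,"wx":0,"wy":0,"wz":-4,"jaw":0}], "grip_force": 30}}

```text
t: 0.3
eef_pos: [273.0, 514.3, 227.0]
tcp_rot: [0.131, 0.991, -0.0, -0.0]
contact_force: [1.0, -0.1, -0.0]
grip_width: 1.001
grasp_force: 0.0
```

Run:
```python
from h import *
print(delta([725,-1,200],down(92.55)),yang(),env.get_state()["eef_pos"])
```

```text
(array([-57.05, -37.99,   2.73]), array([ -0. ,  -0. , -17.6])) 74.91559713173461 [273.02326004 514.32451841 227.04563699]
```

>>> {"name": "arm_command", "arguments": {"series": [{"x":-56,"y":-32,"z":2,"wx":0,"wy":0,"wz":-17,"jaw":0},{"x":-56,"y":-32,"z":2,"wx":0,"wy":0,"wz":-17,"jaw":0},{"x":-56,"y":-32,"z":2,"wx":0,"wy":0,"wz":-17,"jaw":0},{"x":-56,"y":-32,"z":2,"wx":0,"wy":0,"wz":-17,"jaw":0},{"x":-56,"y":-32,"z":2,"wx":0,"wy":0,"wz":-17,"jaw":0},{"x":-56,"y":-32,"z":2,"wx":0,"wy":0,"wz":-17,"jaw":0},{"x":-56,"y":-32,"z":2,"wx":0,"wy":0,"wz":-17,"jaw":0},{"x":-56,"y":-32,"z":2,"wx":0,"wy":0,"wz":-17,"jaw":0},{"x":-56,"y":-32,"z":2,"wx":0,"wy":0,"wz":-17,"jaw":0},{"x":-56,"y":-32,"z":2,"wx":0,"wy":0,"wz":-17,"jaw":0},{"x":-56,"y":-32,"z":2,"wx":0,"wy":0,"wz":-17,"jaw":0},{"x":-56,"y":-32,"z":2,"wx":0,"wy":0,"wz":-17,"jaw":0},{"x":-56,"y":-32,"z":2,"wx":0,"wy":0,"wz":-17,"jaw":0},{"x":-56,"y":-32,"z":2,"wx":0,"wy":0,"wz":-17,"jaw":0},{"x":-56,"y":-32,"z":2,"wx":0,"wy":0,"wz":-17,"jaw":0},{"x":-56,"y":-32,"z":2,"wx":0,"wy":0,"wz":-17,"jaw":0}]}}

```text
t: 1.9
eef_pos: [727.5, 58.5, 207.3]
tcp_rot: [-0.015, 1.0, 0.0, -0.001]
contact_force: [-0.4, 0.6, 0.9]
grip_width: 0.997
grasp_force: 0.0
```

Run:
```python
from h import *
print(delta([725,-0.8,78],down(92.55)),yang(),env.get_state()["eef_pos"])
```

```text
(array([ 0.4 , -5.93, 12.92]), array([ 0. , -0.1, -0.9])) 91.67037018792288 [727.52112401  58.50439271 207.26214332]
```

>>> {"name": "arm_command", "arguments": {"series": [{"x":0.4,"y":-5.9,"z":0,"wx":0,"wy":0,"wz":-0.9,"jaw":0},{"x":0.4,"y":-5.9,"z":4,"wx":0,"wy":0,"wz":-0.9,"jaw":0},{"x":0.4,"y":-5.9,"z":8,"wx":0,"wy":0,"wz":-0.9,"jaw":0},{"x":0.4,"y":-5.9,"z":11,"wx":0,"wy":0,"wz":-0.9,"jaw":0},{"x":0.4,"y":-5.9,"z":12.9,"wx":0,"wy":0,"wz":-0.9,"jaw":0.3},{"x":0.4,"y":-5.9,"z":12.9,"wx":0,"wy":0,"wz":-0.9,"jaw":1},{"x":0.4,"y":-5.9,"z":12.9,"wx":0,"wy":0,"wz":-0.9,"jaw":1},{"x":0.4,"y":-5.9,"z":12.9,"wx":0,"wy":0,"wz":-0.9,"jaw":1},{"x":0.4,"y":-5.9,"z":12.9,"wx":0,"wy":0,"wz":-0.9,"jaw":1},{"x":0.4,"y":-5.9,"z":12.9,"wx":0,"wy":0,"wz":-0.9,"jaw":1},{"x":0.4,"y":-5.9,"z":12.9,"wx":0,"wy":0,"wz":-0.9,"jaw":1},{"x":0.4,"y":-5.9,"z":12.9,"wx":0,"wy":0,"wz":-0.9,"jaw":1}], "grip_force": 30}}

```text
t: 3.1
eef_pos: [727.7, -0.5, 81.5]
tcp_rot: [-0.022, 1.0, 0.001, 0.002]
contact_force: [-0.8, 3.4, 5.9]
grip_width: 0.198
grasp_force: 30.0
```

>>> {"name": "arm_command", "arguments": {"series": [{"x":0.1,"y":0,"z":-1.2,"wx":0,"wy":0,"wz":0,"jaw":1},{"x":0.2,"y":0,"z":-2.4,"wx":0,"wy":0,"wz":0,"jaw":1},{"x":0.4,"y":0,"z":-3.2,"wx":0,"wy":0,"wz":0,"jaw":1},{"x":0.6,"y":0,"z":-4.0,"wx":0,"wy":0,"wz":0,"jaw":1},{"x":0.9,"y":0,"z":-4.7,"wx":0,"wy":0,"wz":0,"jaw":1},{"x":1.3,"y":0,"z":-5.5,"wx":0,"wy":0,"wz":0,"jaw":1},{"x":1.9,"y":0,"z":-6.3,"wx":0,"wy":0,"wz":0,"jaw":1},{"x":2.4,"y":0,"z":-7.0,"wx":0,"wy":0,"wz":0,"jaw":1},{"x":2.4,"y":0,"z":-7.0,"wx":0,"wy":0,"wz":0,"jaw":1}]}}

```text
t: 4.0
eef_pos: [699.8, -1.8, 150.6]
tcp_rot: [-0.022, 1.0, 0.0, -0.001]
contact_force: [-5.4, 4.5, -2.0]
grip_width: 0.192
grasp_force: 29.7
```

>>> {"name": "arm_command", "arguments": {"series": [{"x":0,"y":0,"z":0,"wx":0,"wy":0,"wz":0,"jaw":0},{"x":0,"y":0,"z":0,"wx":0,"wy":0,"wz":0,"jaw":0},{"x":0,"y":0,"z":-1,"wx":0,"wy":0,"wz":0,"jaw":0},{"x":0,"y":0,"z":-4,"wx":0,"wy":0,"wz":0,"jaw":0},{"x":0,"y":0,"z":-8,"wx":0,"wy":0,"wz":0,"jaw":0},{"x":0,"y":0,"z":-8,"wx":0,"wy":0,"wz":0,"jaw":0},{"x":-1,"y":4,"z":-8,"wx":0,"wy":0,"wz":0,"jaw":0},{"x":-2.5,"y":8,"z":-8,"wx":0,"wy":0,"wz":0,"jaw":0},{"x":-2.5,"y":11,"z":-8,"wx":0,"wy":0,"wz":0,"jaw":0},{"x":-2.5,"y":11,"z":-5,"wx":0,"wy":0,"wz":0,"jaw":0},{"x":-2.5,"y":11,"z":-1,"wx":0,"wy":0,"wz":0,"jaw":0},{"x":-2.5,"y":11,"z":3,"wx":0,"wy":0,"wz":0,"jaw":0},{"x":-2.5,"y":11,"z":7,"wx":0,"wy":0,"wz":0,"jaw":0},{"x":-2.5,"y":11,"z":7,"wx":0,"wy":0,"wz":0,"jaw":0},{"x":-2.5,"y":11,"z":7,"wx":0,"wy":0,"wz":0,"jaw":0}]}}

```text
t: 5.5
eef_pos: [722.6, 108.3, 79.4]
tcp_rot: [-0.022, 1.0, -0.0, -0.0]
contact_force: [0.4, 0.4, 1.0]
grip_width: 1.0
grasp_force: 0.0
```

Run:
```python
from h import *
print(delta([719.7,109,78],down(92.55)),env.get_state()["eef_pos"],env.get_state()["contact_force"])
snap("scene","s1",(220,420,180,330),4)
```

```text
(array([0.28, 0.08, 0.14]), array([-0., -0., -0.])) [722.57796294 108.33140141  79.38581181] [0.42714716 0.35381825 1.04025002]
```

View pics/s1.png

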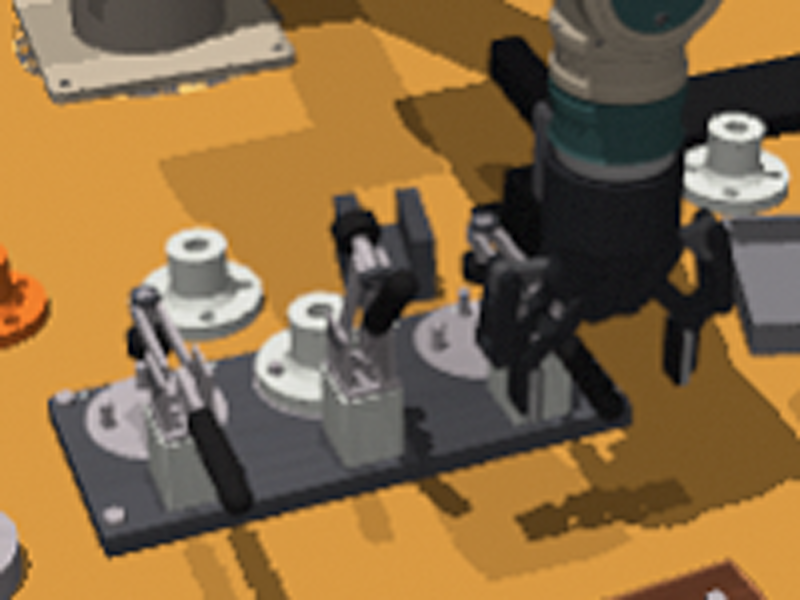

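Clamp 2 is open: its handle is up and its bar tipped back, at about crop (370,270). The gripper straddles handle 1 at (590,380).

>>> {"name": "arm_command", "arguments": {"series": [{"x":0,"y":0.1,"z":0.1,"wx":0,"wy":0,"wz":0,"jaw":1},{"x":0,"y":0.1,"z":0.1,"wx":0,"wy":0,"wz":0,"jaw":1},{"x":0,"y":0.1,"z":0.1,"wx":0,"wy":0,"wz":0,"jaw":1},{"x":0,"y":0.1,"z":0.1,"wx":0,"wy":0,"wz":0,"jaw":1},{"x":0,"y":0.1,"z":0.1,"wx":0,"wy":0,"wz":0,"jaw":1},{"x":0,"y":0.1,"z":0.1,"wx":0,"wy":0,"wz":0,"jaw":1},{"x":0,"y":0.1,"z":0.1,"wx":0,"wy":0,"wz":0,"jaw":1},{"x":0.1,"y":0.1,"z":-1.2,"wx":0,"wy":0,"wz":0,"jaw":1},{"x":0.2,"y":0.1,"z":-2.4,"wx":0,"wy":0,"wz":0,"jaw":1},{"x":0.4,"y":0.1,"z":-3.2,"wx":0,"wy":0,"wz":0,"jaw":1},{"x":0.6,"y":0.1,"z":-4.0,"wx":0,"wy":0,"wz":0,"jaw":1},{"x":0.9,"y":0.1,"z":-4.7,"wx":0,"wy":0,"wz":0,"jaw":1},{"x":1.3,"y":0.1,"z":-5.5,"wx":0,"wy":0,"wz":0,"jaw":1},{"x":1.9,"y":0.1,"z":-6.3,"wx":0,"wy":0,"wz":0,"jaw":1},{"x":2.4,"y":0.1,"z":-7.0,"wx":0,"wy":0,"wz":0,"jaw":1},{"x":2.4,"y":0.1,"z":-7.0,"wx":0,"wy":0,"wz":0,"jaw":1},{"x":2.4,"y":0.1,"z":-7.0,"wx":0,"wy":0,"wz":0,"jaw":0},{"x":2.4,"y":0.1,"z":-7.0,"wx":0,"wy":0,"wz":0,"jaw":0},{"x":2.4,"y":0.1,"z":-9.0,"wx":0,"wy":0,"wz":0,"jaw":0},{"x":2.4,"y":0.1,"z":-13.0,"wx":0,"wy":0,"wz":0,"jaw":0}]}}

```text
t: 7.55
eef_pos: [697.1, 108.9, 207.2]
tcp_rot: [-0.022, 1.0, 0.0, -0.002]
contact_force: [0.9, 0.5, 0.5]
grip_width: 0.862
grasp_force: 0.0
```

Run:
```python
from h import *
# look pose: camera (tool +x 76, i.e. world -x side) over stations 1/2; TCP ahead
print(env.get_state()["eef_pos"],delta([520,46,290],down(92.55)))
```

```text
[697.13376843 108.91763972 207.16035644] (array([18.01, -5.49, -8.22]), array([ 0. , -0.2,  0. ]))
```

>>> {"name": "arm_command", "arguments": {"series": [{"x":0,"y":0,"z":-3.5,"wx":0,"wy":0,"wz":0,"jaw":0},{"x":4,"y":0,"z":-3.5,"wx":0,"wy":0,"wz":0,"jaw":0},{"x":9,"y":0,"z":-3.5,"wx":0,"wy":0,"wz":0,"jaw":0},{"x":14,"y":0,"z":-3.5,"wx":0,"wy":0,"wz":0,"jaw":0},{"x":17.6,"y":0,"z":-2,"wx":0,"wy":0,"wz":0,"jaw":0},{"x":17.6,"y":0,"z":0.7,"wx":0,"wy":0,"wz":0,"jaw":0},{"x":17.6,"y":0,"z":0.7,"wx":0,"wy":0,"wz":0,"jaw":0},{"x":17.6,"y":0,"z":0.7,"wx":0,"wy":0,"wz":0,"jaw":0},{"x":17.6,"y":0,"z":0.7,"wx":0,"wy":0,"wz":0,"jaw":0}]}}

```text
t: 8.45
eef_pos: [524.9, 101.0, 203.9]
tcp_rot: [-0.022, 1.0, 0.0, 0.002]
contact_force: [0.7, -0.6, 0.0]
grip_width: 0.999
grasp_force: 0.0
```

Run:
```python
from h import *
import pickle
c=snap("wrist","w1",(200,600,120,420),2); pickle.dump(c,open("w1.pkl","wb"))
s=env.get_state(); print(s["eef_pos"],s["dq"].max(),delta([526,-9,200],down(92.55)))
```

```text
[524.86104676 100.99360201 203.74064771] 0.0043235013433138205 (array([  0.38, -10.99,   0.37]), array([ 0. ,  0.2, -0. ]))
```

View pics/w1.png

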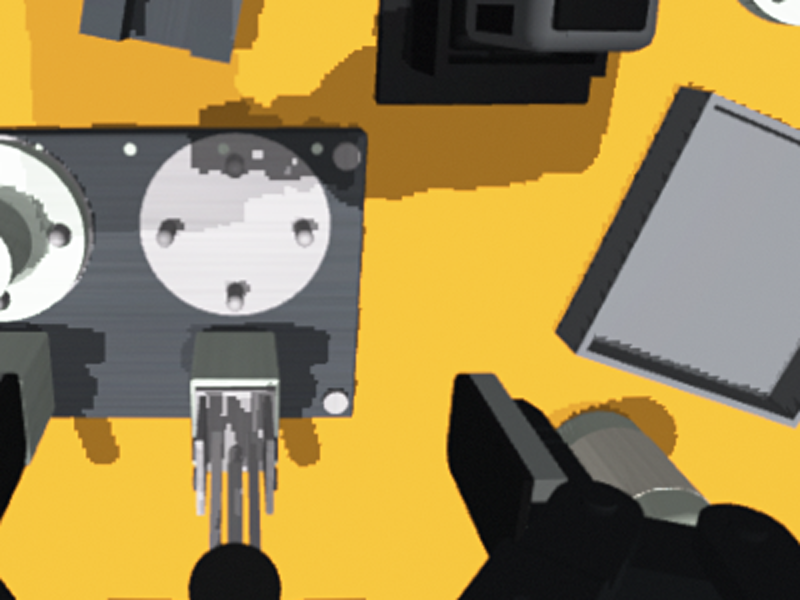

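Run:
```python
from h import *
import pickle
np.set_printoptions(precision=1,suppress=True)
c=pickle.load(open("w1.pkl","rb")); f=lambda p:np.array(p)/2+[200,120]
q=ray("wrist",f([(140,226),(330,226),(235,133),(235,316)]),18.5,c); print("disc",q,q[:2].mean(0),q[2:].mean(0))
q=ray("wrist",f([(165,240),(305,240),(235,302),(235,170)]),36,c); print("tips",q,q[:2].mean(0),q[2:].mean(0),q.mean(0))
a=lambda v:np.degrees(np.arctan2(v[1],v[0]));print(a(q[1]-q[0]),a(q[2]-q[3]))
q=ray("wrist",f([(335,402),(346,156)]),20,c); print("bolts",q,a(q[0]-q[1]))
t=ray("wrist",f([(713,95)]),26,c);print(t)
im=cv2.imread("pics/w1_full.png")[170:290,260:375]; cv2.imwrite("pics/w1b.png",cv2.resize(im,None,fx=5,fy=5,interpolation=cv2.INTER_CUBIC))
```

```text
disc [[547.9  57.8  18.5]
 [544.1 145.3  18.5]
 [503.   99.7  18.5]
 [591.  103.5  18.5]] [546.  101.5  18.5] [547.  101.6  18.5]
tips [[548.5  70.9  36. ]
 [545.8 132.2  36. ]
 [576.5 102.8  36. ]
 [515.9 100.2  36. ]] [547.2 101.5  36. ] [546.2 101.5  36. ] [546.7 101.5  36. ]
92.45022807261307 2.479023895499578
bolts [[635.  155.3  20. ]
 [510.8 149.6  20. ]] 2.6410296949429695
[[474.3 309.3  26. ]]
```

View pics/w1b.png

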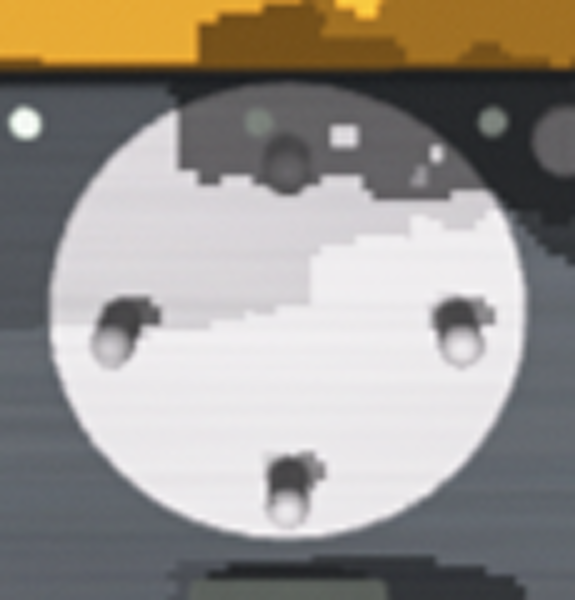

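>>> {"name": "arm_command", "arguments": {"series": [{"x":0.4,"y":-4,"z":0.4,"wx":0,"wy":0,"wz":0,"jaw":0},{"x":0.4,"y":-8,"z":0.4,"wx":0,"wy":0,"wz":0,"jaw":0},{"x":0.4,"y":-11,"z":0.4,"wx":0,"wy":0,"wz":0,"jaw":0},{"x":0.4,"y":-11,"z":0.4,"wx":0,"wy":0,"wz":0,"jaw":0},{"x":0.4,"y":-11,"z":0.4,"wx":0,"wy":0,"wz":0,"jaw":0},{"x":0.4,"y":-11,"z":0.4,"wx":0,"wy":0,"wz":0,"jaw":0}]}}

```text
t: 9.1
eef_pos: [524.0, -8.8, 198.3]
tcp_rot: [-0.022, 1.0, 0.0, 0.0]
contact_force: [0.1, 0.0, 0.9]
grip_width: 1.001
grasp_force: 0.0
```

Run:
```python
from h import *
import pickle
np.set_printoptions(precision=1,suppress=True)
c=snap("wrist","w2",(220,420,130,330),3); pickle.dump(c,open("w2.pkl","wb"))
s=env.get_state(); print(s["eef_pos"],delta([550.4,-8.9,38],down(92.55)))
# where would the done flange holes project if at top estimate
```

```text
[523.8  -8.5 198.2] (array([-2.6, -0.2, 16. ]), array([0. , 0. , 0.1]))
```

View pics/w2.png

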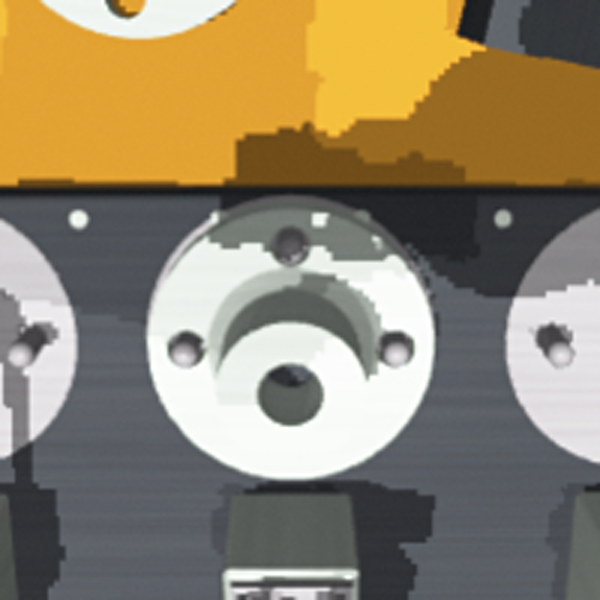

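Run:
```python
from h import *
import pickle
np.set_printoptions(precision=1,suppress=True)
a=lambda v:np.degrees(np.arctan2(v[1],v[0]))
c=pickle.load(open("w1.pkl","rb")); q=ray("wrist",np.array([(111,347),(462,343),(288,506),(288,170)])/5+[260,170],34,c); print(q,q[:2].mean(0),q[2:].mean(0),a(q[1]-q[0]),a(q[2]-q[3]))
c=pickle.load(open("w2.pkl","rb")); f=lambda p:np.array(p)/3+[220,130]
q=ray("wrist",f([(184,350),(398,348),(290,243)]),35,c); print("st",q,q[:2].mean(0))
q=ray("wrist",f([(147,343),(436,341),(290,197),(290,480)]),30,c); print("disc",q,q[:2].mean(0),q[2:].mean(0))
q=ray("wrist",f([(291,394)]),68,c); print("bore",q)
q=ray("wrist",f([(20,353),(563,352)]),34,c); print("nb",q)
```

```text
[[548.6  70.4  34. ]
 [545.2 132.3  34. ]
 [577.5 103.   34. ]
 [515.4 100.3  34. ]] [546.9 101.4  34. ] [546.5 101.6  34. ] 93.13590433717489 2.483760028278446
st [[551.7 -39.5  35. ]
 [548.4  22.5  35. ]
 [518.7 -10.1  35. ]] [550.1  -8.5  35. ]
disc [[551.7 -50.8  30. ]
 [547.4  34.1  30. ]
 [506.5 -10.7  30. ]
 [594.1  -6.9  30. ]] [549.6  -8.4  30. ] [550.3  -8.8  30. ]
bore [[551.4  -8.4  68. ]]
nb [[555.1 -87.5  34. ]
 [547.9  71.   34. ]]
```

>>> {"name": "arm_command", "arguments": {"series": [{"x":-2.7,"y":0,"z":3,"wx":0,"wy":0,"wz":0,"jaw":0},{"x":-2.7,"y":0,"z":7,"wx":0,"wy":0,"wz":0,"jaw":0},{"x":-2.7,"y":0,"z":11,"wx":0,"wy":0,"wz":0,"jaw":0},{"x":-2.7,"y":0,"z":14,"wx":0,"wy":0,"wz":0,"jaw":0},{"x":-2.7,"y":0,"z":16.1,"wx":0,"wy":0,"wz":0,"jaw":0},{"x":-2.7,"y":0,"z":16.1,"wx":0,"wy":0,"wz":0,"jaw":0.3},{"x":-2.7,"y":0,"z":16.1,"wx":0,"wy":0,"wz":0,"jaw":1},{"x":-2.7,"y":0,"z":16.1,"wx":0,"wy":0,"wz":0,"jaw":1},{"x":-2.7,"y":0,"z":16.1,"wx":0,"wy":0,"wz":0,"jaw":1},{"x":-2.7,"y":0,"z":16.1,"wx":0,"wy":0,"wz":0,"jaw":1},{"x":-2.7,"y":0,"z":16.1,"wx":0,"wy":0,"wz":0,"jaw":1},{"x":-2.7,"y":0,"z":16.1,"wx":0,"wy":0,"wz":0,"jaw":1}], "grip_force": 45}}

```text
t: 10.35
eef_pos: [552.4, -8.1, 38.9]
tcp_rot: [-0.022, 1.0, -0.0, 0.002]
contact_force: [0.3, 0.9, 6.4]
grip_width: 0.456
grasp_force: 46.1
```

>>> {"name": "arm_command", "arguments": {"series": [{"x":0,"y":0,"z":-2,"wx":0,"wy":0,"wz":0,"jaw":1},{"x":0,"y":0,"z":-5,"wx":0,"wy":0,"wz":0,"jaw":1},{"x":0,"y":0,"z":-9,"wx":0,"wy":0,"wz":0,"jaw":1},{"x":0,"y":0,"z":-13.5,"wx":0,"wy":0,"wz":0,"jaw":1},{"x":0,"y":0,"z":-18,"wx":0,"wy":0,"wz":0,"jaw":1},{"x":0,"y":0,"z":-20,"wx":0,"wy":0,"wz":0,"jaw":1},{"x":-0.3,"y":4,"z":-20,"wx":0,"wy":0,"wz":3,"jaw":1},{"x":-0.5,"y":8,"z":-20,"wx":0,"wy":0,"wz":6,"jaw":1},{"x":-0.7,"y":12.5,"z":-20,"wx":0,"wy":0,"wz":10,"jaw":1},{"x":-0.9,"y":17,"z":-20,"wx":0,"wy":0,"wz":15,"jaw":1},{"x":-1.1,"y":21.5,"z":-20,"wx":0,"wy":0,"wz":20,"jaw":1},{"x":-1.3,"y":26,"z":-20,"wx":0,"wy":0,"wz":20,"jaw":1},{"x":-1.5,"y":30,"z":-18,"wx":0,"wy":0,"wz":20,"jaw":1},{"x":-1.7,"y":34,"z":-14,"wx":0,"wy":0,"wz":20,"jaw":1},{"x":-1.8,"y":36,"z":-10,"wx":0,"wy":0,"wz":20,"jaw":1},{"x":-1.8,"y":36,"z":-6,"wx":0,"wy":0,"wz":20,"jaw":1},{"x":-1.8,"y":36,"z":-3,"wx":0,"wy":0,"wz":20,"jaw":1},{"x":-1.8,"y":36,"z":-1,"wx":0,"wy":0,"wz":20,"jaw":1},{"x":-1.8,"y":36,"z":-1,"wx":0,"wy":0,"wz":20,"jaw":1},{"x":-1.8,"y":36,"z":-1,"wx":0,"wy":0,"wz":20,"jaw":1}]}}

```text
t: 12.35
eef_pos: [551.9, 352.1, 46.6]
tcp_rot: [0.152, 0.988, -0.0, -0.0]
contact_force: [0.3, -0.5, -1.8]
grip_width: 0.457
grasp_force: 46.8
```

>>> {"name": "arm_command", "arguments": {"series": [{"x":-0.2,"y":0,"z":1,"wx":0,"wy":0,"wz":0,"jaw":1},{"x":-0.2,"y":0,"z":1.7,"wx":0,"wy":0,"wz":0,"jaw":1},{"x":-0.2,"y":0,"z":2.1,"wx":0,"wy":0,"wz":0,"jaw":1},{"x":-0.2,"y":0,"z":2.2,"wx":0,"wy":0,"wz":0,"jaw":1},{"x":-0.2,"y":0,"z":2.2,"wx":0,"wy":0,"wz":0,"jaw":1},{"x":-0.2,"y":0,"z":2.2,"wx":0,"wy":0,"wz":0,"jaw":0.4},{"x":-0.2,"y":0,"z":2.2,"wx":0,"wy":0,"wz":0,"jaw":0.3},{"x":-0.2,"y":0,"z":2.2,"wx":0,"wy":0,"wz":0,"jaw":0.3},{"x":-0.2,"y":0,"z":1.5,"wx":0,"wy":0,"wz":0,"jaw":0.3},{"x":-0.2,"y":0,"z":-1,"wx":0,"wy":0,"wz":0,"jaw":0.2},{"x":-0.2,"y":0,"z":-5,"wx":0,"wy":0,"wz":0,"jaw":0},{"x":-0.2,"y":0,"z":-9,"wx":0,"wy":0,"wz":0,"jaw":0},{"x":-0.2,"y":0,"z":-13,"wx":0,"wy":0,"wz":0,"jaw":0},{"x":-0.2,"y":0,"z":-13,"wx":0,"wy":0,"wz":0,"jaw":0}]}}

```text
t: 13.75
eef_pos: [558.7, 354.1, 185.4]
tcp_rot: [0.152, 0.988, 0.004, 0.006]
contact_force: [1.0, 0.5, 0.4]
grip_width: 1.001
grasp_force: 0.0
```

Run:
```python
from h import *
# look pose over A (399,355): tool y parallel; stand TCP so that target is same relative as w1: TCP=(target - 24 along -toolx), z 182
print(env.get_state()["eef_pos"],delta([375,355,180],down(92.5)))
snap("top","t2",(180,300,170,320),4)
```

```text
[558.70334224 354.10764595 185.41088295] (array([17.56, -5.43,  0.31]), array([  0.5,   0.7, -19.9]))
```

View pics/t2.png

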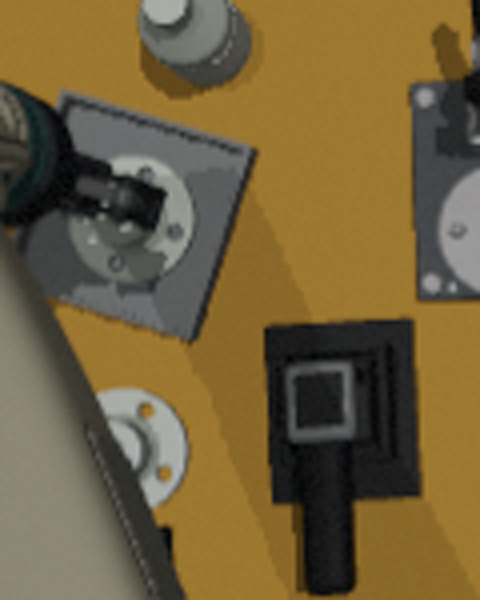

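```bash
cat >> h.py <<'E'
def flange(n="wrist",c=None,im=None,exp=(0,0),z0=0):
    "flange near exp on the plane z0: centre and hole angle from colour blobs"
    if im is None: c=cam(n); im=cv2.cvtColor(env.capture(n),cv2.COLOR_RGB2BGR)
    hsv=cv2.cvtColor(im,cv2.COLOR_BGR2HSV)
    e=proj(n,[[*exp,z0+12]],c)[0]
    m=((hsv[...,1]<60)&(hsv[...,2]>70)).astype(np.uint8)
    k,lab,st,cen=cv2.connectedComponentsWithStats(m)
    i=min((j for j in range(1,k) if st[j,4]>1500),key=lambda j:np.linalg.norm(cen[j]-e))
    cn,h=cv2.findContours((lab==i).astype(np.uint8),cv2.RETR_CCOMP,cv2.CHAIN_APPROX_NONE)
    out=[]
    for q,hh in zip(cn,h[0]):
        if hh[3]>=0 and cv2.contourArea(q)>8:
            mm=cv2.moments(q); p=(mm["m10"]/mm["m00"],mm["m01"]/mm["m00"]); out.append((p,cv2.contourArea(q),ray(n,[p],z0+7,c)[0]))
    big=max((q for q,hh in zip(cn,h[0]) if hh[3]<0),key=cv2.contourArea)
    P=ray(n,big.reshape(-1,2),z0+12,c)[:,:2]
    from scipy.optimize import least_squares
    f=least_squares(lambda v:np.hypot(*(P-v).T)-42,P.mean(0),loss="soft_l1",f_scale=0.7)
    r=np.hypot(*(P-f.x).T)
    return f.x,r.mean(),r.std(),out,im
E
python3 - <<'E'
from h import *
print(delta([378,366,185],down(62)), np.linalg.norm([378,366]))
E
```

```text
(array([17.46, -4.15, -0.44]), array([ 0.4,  0.3, 10.5])) 526.1558704414501
```

>>> {"name": "arm_command", "arguments": {"series": [{"x":5,"y":-1,"z":-0.4,"wx":0,"wy":0,"wz":3,"jaw":0},{"x":9.5,"y":-2,"z":-0.4,"wx":0,"wy":0,"wz":6,"jaw":0},{"x":14,"y":-3.5,"z":-0.4,"wx":0,"wy":0,"wz":10,"jaw":0},{"x":17.5,"y":-4.2,"z":-0.4,"wx":0,"wy":0,"wz":10.5,"jaw":0},{"x":17.5,"y":-4.2,"z":-0.4,"wx":0,"wy":0,"wz":10.5,"jaw":0},{"x":17.5,"y":-4.2,"z":-0.4,"wx":0,"wy":0,"wz":10.5,"jaw":0},{"x":17.5,"y":-4.2,"z":-0.4,"wx":0,"wy":0,"wz":10.5,"jaw":0},{"x":17.5,"y":-4.2,"z":-0.4,"wx":0,"wy":0,"wz":10.5,"jaw":0}]}}

```text
t: 14.6
eef_pos: [375.9, 364.2, 180.6]
tcp_rot: [0.242, 0.97, 0.0, 0.0]
contact_force: [0.1, 0.3, 0.1]
grip_width: 0.998
grasp_force: 0.0
```

Run:
```python
from h import *
np.set_printoptions(precision=1,suppress=True)
x,r,s,o,im=flange(exp=(399,355)); cv2.imwrite("pics/wa.png",im)
print(x,r,s); 
for p,a,w in o: print(np.round(p,1),a,w,np.linalg.norm(w[:2]-x),np.degrees(np.arctan2(*(w[:2]-x)[::-1])))
print(env.get_state()["eef_pos"],yang(),proj("wrist",[[399,355,12]]))
```

```text
[397.8 355.6] 41.853466794290995 0.44422540895652257
[320.2 252. ] 67.0 [407.6 349.9   7. ] 11.289835608217746 -30.274989588152618
[355.  240.8] 95.5 [412.9 382.4   7. ] 30.701518441326225 60.6241729632884
[286.  240.6] 90.5 [383.7 328.    7. ] 31.00893789439906 -117.07786511707437
[320.6 206.8] 119.5 [371.1 369.8   7. ] 30.28214086502091 152.09779003714644
[375.9 364.2 180.7] 61.97938593000417 [[320.8 243.2]]
```

>>> {"name": "arm_command", "arguments": {"series": [{"x":-2.3,"y":0.27,"z":4,"wx":0,"wy":0,"wz":0,"jaw":0},{"x":-2.3,"y":0.27,"z":8,"wx":0,"wy":0,"wz":0,"jaw":0},{"x":-2.3,"y":0.27,"z":12,"wx":0,"wy":0,"wz":0,"jaw":0},{"x":-2.3,"y":0.27,"z":14.5,"wx":0,"wy":0,"wz":0,"jaw":0},{"x":-2.3,"y":0.27,"z":16.1,"wx":0,"wy":0,"wz":0,"jaw":0},{"x":-2.3,"y":0.27,"z":16.1,"wx":0,"wy":0,"wz":0,"jaw":0.3},{"x":-2.3,"y":0.27,"z":16.1,"wx":0,"wy":0,"wz":0,"jaw":0.45},{"x":-2.3,"y":0.27,"z":16.1,"wx":0,"wy":0,"wz":0,"jaw":0.55},{"x":-2.3,"y":0.27,"z":16.1,"wx":0,"wy":0,"wz":0,"jaw":1},{"x":-2.3,"y":0.27,"z":16.1,"wx":0,"wy":0,"wz":0,"jaw":1},{"x":-2.3,"y":0.27,"z":16.1,"wx":0,"wy":0,"wz":0,"jaw":1},{"x":-2.3,"y":0.27,"z":16.1,"wx":0,"wy":0,"wz":0,"jaw":1},{"x":-2.3,"y":0.27,"z":16.1,"wx":0,"wy":0,"wz":0,"jaw":1}], "grip_force": 45}}

```text
t: 15.95
eef_pos: [397.8, 356.6, 21.4]
tcp_rot: [0.242, 0.97, 0.001, 0.001]
contact_force: [0.3, 0.0, 6.4]
grip_width: 0.454
grasp_force: 46.7
```

Run:
```python
from h import *
s=env.get_state(); print(s["eef_pos"],yang(),s["grasp_force"],s["contact_force"])
print(delta([546.3,101.4,250],down(92.6)))
x,r,sd,o,im=flange(exp=(397.8,355.6)); print(x,r,sd)
for p,a,w in o: print(np.round(p,1),a,w,np.linalg.norm(w[:2]-x),np.degrees(np.arctan2(*(w[:2]-x)[::-1])))
```

```text
[397.84308184 356.63248995  21.39268655] 62.040474956265726 46.71168923377991 [0.33245755 0.02125032 6.40595942]
(array([-25.13, -15.52, -22.85]), array([  0.1,   0.2, -30.6]))
[397.77461073 356.60546864] 38.04631730539598 8.021676358233448
[386.4 295.2] 111.5 [412.81010556 384.82305686   7.        ] 31.973401284940277 61.94946836268133
[248.9 295.4] 116.5 [382.74937256 328.38816559   7.        ] 31.968327659355623 -118.03454867116447
[317.6 233.9] 375.0 [371.43784306 370.54838855   7.        ] 29.79983803336449 152.1028559588897
```

>>> {"name": "arm_command", "arguments": {"series": [{"x":0,"y":0,"z":-3,"wx":0,"wy":0,"wz":0,"jaw":1},{"x":0,"y":0,"z":-7,"wx":0,"wy":0,"wz":0,"jaw":1},{"x":0,"y":0,"z":-12,"wx":0,"wy":0,"wz":0,"jaw":1},{"x":-2,"y":-1.2,"z":-16,"wx":0,"wy":0,"wz":-2,"jaw":1},{"x":-5,"y":-3,"z":-19,"wx":0,"wy":0,"wz":-5,"jaw":1},{"x":-9,"y":-5.5,"z":-20,"wx":0,"wy":0,"wz":-10,"jaw":1},{"x":-13,"y":-8,"z":-20,"wx":0,"wy":0,"wz":-15,"jaw":1},{"x":-17,"y":-10.5,"z":-20,"wx":0,"wy":0,"wz":-20,"jaw":1},{"x":-21,"y":-13,"z":-20,"wx":0,"wy":0,"wz":-26,"jaw":1},{"x":-24,"y":-15,"z":-20,"wx":0,"wy":0,"wz":-30.6,"jaw":1},{"x":-25.1,"y":-15.5,"z":-19,"wx":0,"wy":0,"wz":-30.6,"jaw":1},{"x":-25.1,"y":-15.5,"z":-15,"wx":0,"wy":0,"wz":-30.6,"jaw":1},{"x":-25.1,"y":-15.5,"z":-11,"wx":0,"wy":0,"wz":-30.6,"jaw":1},{"x":-25.1,"y":-15.5,"z":-7.5,"wx":0,"wy":0,"wz":-30.6,"jaw":1},{"x":-25.1,"y":-15.5,"z":-5,"wx":0,"wy":0,"wz":-30.6,"jaw":1},{"x":-25.1,"y":-15.5,"z":-5,"wx":0,"wy":0,"wz":-30.6,"jaw":1},{"x":-25.1,"y":-15.5,"z":-5,"wx":0,"wy":0,"wz":-30.6,"jaw":1},{"x":-25.1,"y":-15.5,"z":-5,"wx":0,"wy":0,"wz":-30.6,"jaw":1},{"x":-25.1,"y":-15.5,"z":-5,"wx":0,"wy":0,"wz":-30.6,"jaw":1}]}}

```text
t: 17.9
eef_pos: [547.1, 101.6, 71.9]
tcp_rot: [-0.023, 1.0, 0.0, 0.002]
contact_force: [0.1, 0.5, -4.4]
grip_width: 0.456
grasp_force: 46.9
```

Run:
```python
from h import *
s=env.get_state(); print(s["eef_pos"],yang(),R.from_quat(s["tcp_rot"]).as_matrix()[:,2])
print(delta([546.4,101.4,39.2],down(92.6)))
c=snap("wrist","h1",(200,440,220,360),3.3)
```

```text
[547.11578905 101.55536864  71.85179694] 92.65390181116732 [ 3.91386316e-03  3.49907905e-04 -9.99992280e-01]
(array([ 0.09, -0.01,  3.26]), array([0. , 0.2, 0.1]))
```

View pics/h1.png

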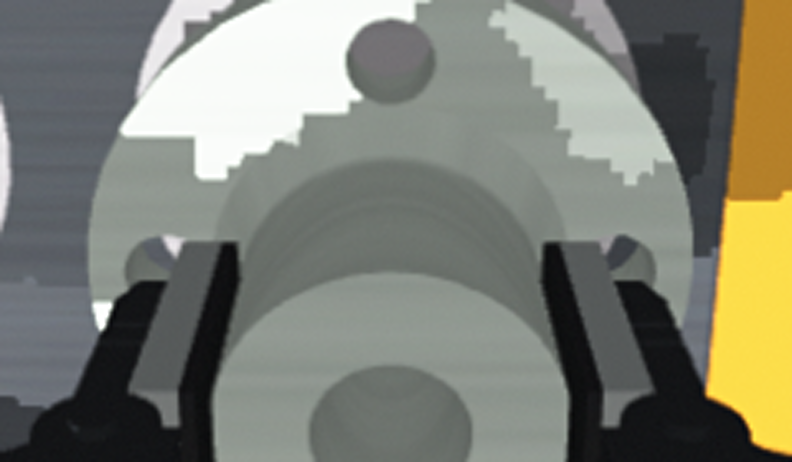

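The held flange is level and square over station 1, with its holes at crop (390,60), (150,265) and (635,265). I'll lower it onto the studs.

>>> {"name": "arm_command", "arguments": {"series": [{"x":0.07,"y":0,"z":0.5,"wx":0,"wy":0,"wz":0,"jaw":1},{"x":0.07,"y":0,"z":1.0,"wx":0,"wy":0,"wz":0,"jaw":1},{"x":0.07,"y":0,"z":1.4,"wx":0,"wy":0,"wz":0,"jaw":1},{"x":0.07,"y":0,"z":1.8,"wx":0,"wy":0,"wz":0,"jaw":1},{"x":0.07,"y":0,"z":1.8,"wx":0,"wy":0,"wz":0,"jaw":1},{"x":0.07,"y":0,"z":1.8,"wx":0,"wy":0,"wz":0,"jaw":1}]}}

```text
t: 18.55
eef_pos: [544.4, 101.2, 51.5]
tcp_rot: [-0.023, 1.0, -0.0, -0.0]
contact_force: [-0.2, 0.8, -4.3]
grip_width: 0.452
grasp_force: 46.9
```

>>> {"name": "arm_command", "arguments": {"series": [{"x":-0.15,"y":0,"z":0.4,"wx":0,"wy":0,"wz":0,"jaw":1},{"x":-0.15,"y":0,"z":0.8,"wx":0,"wy":0,"wz":0,"jaw":1},{"x":-0.15,"y":0,"z":1.1,"wx":0,"wy":0,"wz":0,"jaw":1},{"x":-0.15,"y":0,"z":1.25,"wx":0,"wy":0,"wz":0,"jaw":1},{"x":-0.15,"y":0,"z":1.25,"wx":0,"wy":0,"wz":0,"jaw":1},{"x":-0.15,"y":0,"z":1.25,"wx":0,"wy":0,"wz":0,"jaw":1}]}}

```text
t: 19.15
eef_pos: [545.9, 101.2, 39.5]
tcp_rot: [-0.023, 1.0, -0.0, -0.0]
contact_force: [-1.5, -0.5, -0.0]
grip_width: 0.452
grasp_force: 47.4
```

>>> {"name": "arm_command", "arguments": {"series": [{"x":0,"y":0,"z":0,"wx":0,"wy":0,"wz":0,"jaw":0.4},{"x":0,"y":0,"z":0,"wx":0,"wy":0,"wz":0,"jaw":0.25},{"x":0,"y":0,"z":0,"wx":0,"wy":0,"wz":0,"jaw":0.2},{"x":0,"y":0,"z":-1,"wx":0,"wy":0,"wz":0,"jaw":0.2},{"x":0,"y":0,"z":-4,"wx":0,"wy":0,"wz":0,"jaw":0.1},{"x":0,"y":0,"z":-8,"wx":0,"wy":0,"wz":0,"jaw":0},{"x":0,"y":0,"z":-13,"wx":0,"wy":0,"wz":0,"jaw":0},{"x":0,"y":0,"z":-18,"wx":0,"wy":0,"wz":0,"jaw":0},{"x":0,"y":0,"z":-20.5,"wx":0,"wy":0,"wz":0,"jaw":0},{"x":-2,"y":0,"z":-20.5,"wx":0,"wy":0,"wz":0,"jaw":0},{"x":-6,"y":0,"z":-20.5,"wx":0,"wy":0,"wz":0,"jaw":0},{"x":-10.5,"y":0,"z":-20.5,"wx":0,"wy":0,"wz":0,"jaw":0},{"x":-14.1,"y":0,"z":-20.5,"wx":0,"wy":0,"wz":0,"jaw":0},{"x":-14.1,"y":0,"z":-20,"wx":0,"wy":0,"wz":0,"jaw":0},{"x":-14.1,"y":0,"z":-20,"wx":0,"wy":0,"wz":0,"jaw":0}]}}

```text
t: 20.65
eef_pos: [686.7, 107.7, 238.4]
tcp_rot: [-0.023, 1.0, -0.0, -0.001]
contact_force: [-0.4, 0.6, 0.3]
grip_width: 1.005
grasp_force: 0.0
```

Run:
```python
from h import *
s=env.get_state(); print(s["eef_pos"],delta([687,108,156],down(92.6)),s["contact_force"])
```

```text
[686.67655542 107.71375411 238.4069668 ] (array([-0.05,  0.03,  8.24]), array([ 0. , -0.1,  0. ])) [-0.39969811  0.59344878  0.32923346]
```

>>> {"name": "arm_command", "arguments": {"series": [{"x":0,"y":0,"z":3,"wx":0,"wy":0,"wz":0,"jaw":0},{"x":0,"y":0,"z":6,"wx":0,"wy":0,"wz":0,"jaw":0},{"x":0,"y":0,"z":8.2,"wx":0,"wy":0,"wz":0,"jaw":0},{"x":0,"y":0,"z":8.2,"wx":0,"wy":0,"wz":0,"jaw":1},{"x":0,"y":0,"z":8.2,"wx":0,"wy":0,"wz":0,"jaw":1},{"x":0,"y":0,"z":8.2,"wx":0,"wy":0,"wz":0,"jaw":1},{"x":0,"y":0,"z":8.2,"wx":0,"wy":0,"wz":0,"jaw":1},{"x":0,"y":0,"z":8.2,"wx":0,"wy":0,"wz":0,"jaw":1},{"x":0,"y":0,"z":8.2,"wx":0,"wy":0,"wz":0,"jaw":1},{"x":0,"y":0,"z":8.2,"wx":0,"wy":0,"wz":0,"jaw":1},{"x":-1.0,"y":0,"z":9.2,"wx":0,"wy":0,"wz":0,"jaw":1},{"x":-1.6,"y":0,"z":9.9,"wx":0,"wy":0,"wz":0,"jaw":1},{"x":-2.2,"y":0,"z":10.8,"wx":0,"wy":0,"wz":0,"jaw":1},{"x":-2.6,"y":0,"z":11.5,"wx":0,"wy":0,"wz":0,"jaw":1},{"x":-2.9,"y":0,"z":12.3,"wx":0,"wy":0,"wz":0,"jaw":1},{"x":-3.1,"y":0,"z":13.1,"wx":0,"wy":0,"wz":0,"jaw":1},{"x":-3.3,"y":0,"z":13.9,"wx":0,"wy":0,"wz":0,"jaw":1},{"x":-3.4,"y":0,"z":14.7,"wx":0,"wy":0,"wz":0,"jaw":1},{"x":-3.45,"y":0,"z":15.5,"wx":0,"wy":0,"wz":0,"jaw":1},{"x":-3.45,"y":0,"z":15.5,"wx":0,"wy":0,"wz":0,"jaw":1}], "grip_force": 30}}

```text
t: 22.65
eef_pos: [722.7, 109.5, 81.6]
tcp_rot: [-0.023, 1.0, 0.0, 0.001]
contact_force: [7.8, 0.2, -4.2]
grip_width: 0.195
grasp_force: 30.0
```

>>> {"name": "arm_command", "arguments": {"series": [{"x":0,"y":0,"z":0,"wx":0,"wy":0,"wz":0,"jaw":0},{"x":0,"y":0,"z":0,"wx":0,"wy":0,"wz":0,"jaw":0},{"x":0,"y":0,"z":0,"wx":0,"wy":0,"wz":0,"jaw":0},{"x":0,"y":0,"z":-4,"wx":0,"wy":0,"wz":0,"jaw":0},{"x":0,"y":0,"z":-8.5,"wx":0,"wy":0,"wz":0,"jaw":0},{"x":0,"y":0,"z":-13,"wx":0,"wy":0,"wz":0,"jaw":0},{"x":0,"y":0,"z":-17,"wx":0,"wy":0,"wz":0,"jaw":0},{"x":4,"y":-1.8,"z":-17,"wx":0,"wy":0,"wz":1,"jaw":0},{"x":8,"y":-3.6,"z":-17,"wx":0,"wy":0,"wz":2,"jaw":0},{"x":12.5,"y":-5.6,"z":-17,"wx":0,"wy":0,"wz":3,"jaw":0},{"x":17,"y":-7.7,"z":-17,"wx":0,"wy":0,"wz":4,"jaw":0},{"x":21.5,"y":-9.7,"z":-17,"wx":0,"wy":0,"wz":5,"jaw":0},{"x":26,"y":-11.8,"z":-17,"wx":0,"wy":0,"wz":6,"jaw":0},{"x":30,"y":-13.6,"z":-15,"wx":0,"wy":0,"wz":7,"jaw":0},{"x":33.1,"y":-15,"z":-12,"wx":0,"wy":0,"wz":7.6,"jaw":0},{"x":33.1,"y":-15,"z":-10,"wx":0,"wy":0,"wz":7.6,"jaw":0},{"x":33.1,"y":-15,"z":-10,"wx":0,"wy":0,"wz":7.6,"jaw":0},{"x":33.1,"y":-15,"z":-10,"wx":0,"wy":0,"wz":7.6,"jaw":0},{"x":33.1,"y":-15,"z":-10,"wx":0,"wy":0,"wz":7.6,"jaw":0},{"x":33.1,"y":-15,"z":-10,"wx":0,"wy":0,"wz":7.6,"jaw":0}]}}

```text
t: 24.65
eef_pos: [399.4, -55.9, 185.8]
tcp_rot: [0.043, 0.999, -0.0, 0.001]
contact_force: [0.2, -0.1, 0.3]
grip_width: 1.001
grasp_force: 0.0
```

Run:
```python
from h import *
np.set_printoptions(precision=1,suppress=True)
x,r,s,o,im=flange(exp=(423,-58)); cv2.imwrite("pics/wb.png",im)
print(x,r,s)
for p,a,w in o: print(np.round(p,1),a,w,np.linalg.norm(w[:2]-x),np.degrees(np.arctan2(*(w[:2]-x)[::-1])))
print(env.get_state()["eef_pos"],yang(),delta([*x,20],down(yang())))
im=env.capture("scene"); cv2.imwrite("pics/s2_full.png",im[...,::-1])
```

```text
[393.5 -76.2] 41.47363061744224 0.3425648914876918
[290.6 216.7] 136.0 [400.9 -80.6   7. ] 8.65415372053618 -30.471692430833343
[260.  208.8] 107.0 [ 391.4 -106.8    7. ] 30.651033404557786 -93.82098388686785
[329.4 207.8] 125.0 [395.9 -45.6   7. ] 30.77473856669896 85.5107528020263
[293.5 173.4] 142.0 [363. -74.   7.] 30.532761780386632 175.7704401976307
[399.2 -55.8 185.5] 85.0959570023639 (array([ 0.4, -2.1, 16.6]), array([-0. ,  0.1,  0. ]))
```

>>> {"name": "arm_command", "arguments": {"series": [{"x":0.4,"y":-2.1,"z":2,"wx":0,"wy":0,"wz":-0.7,"jaw":0},{"x":0.4,"y":-2.1,"z":6,"wx":0,"wy":0,"wz":-0.7,"jaw":0},{"x":0.4,"y":-2.1,"z":10,"wx":0,"wy":0,"wz":-0.7,"jaw":0},{"x":0.4,"y":-2.1,"z":13.5,"wx":0,"wy":0,"wz":-0.7,"jaw":0},{"x":0.4,"y":-2.1,"z":16.5,"wx":0,"wy":0,"wz":-0.7,"jaw":0},{"x":0.4,"y":-2.1,"z":16.5,"wx":0,"wy":0,"wz":-0.7,"jaw":0.3},{"x":0.4,"y":-2.1,"z":16.5,"wx":0,"wy":0,"wz":-0.7,"jaw":0.45},{"x":0.4,"y":-2.1,"z":16.5,"wx":0,"wy":0,"wz":-0.7,"jaw":0.55},{"x":0.4,"y":-2.1,"z":16.5,"wx":0,"wy":0,"wz":-0.7,"jaw":1},{"x":0.4,"y":-2.1,"z":16.5,"wx":0,"wy":0,"wz":-0.7,"jaw":1},{"x":0.4,"y":-2.1,"z":16.5,"wx":0,"wy":0,"wz":-0.7,"jaw":1},{"x":0.4,"y":-2.1,"z":16.5,"wx":0,"wy":0,"wz":-0.7,"jaw":1},{"x":0.4,"y":-2.1,"z":16.5,"wx":0,"wy":0,"wz":-0.7,"jaw":1}], "grip_force": 45}}

```text
t: 26.05
eef_pos: [394.2, -76.9, 21.4]
tcp_rot: [0.037, 0.999, -0.0, 0.002]
contact_force: [-0.1, 0.4, 7.8]
grip_width: 0.45
grasp_force: 45.7
```

Run:
```python
from h import *
np.set_printoptions(precision=2,suppress=True)
s=env.get_state(); print(s["eef_pos"],yang(),s["grasp_force"],s["grip_width"],s["contact_force"])
x,r,sd,o,im=flange(exp=s["eef_pos"][:2]); print(x,r,sd)
for p,a,w in o: print(np.round(p,1),a,w)
w=[w for p,a,w in o][:2]; v=w[0]-w[1]; print((w[0]+w[1])/2,np.degrees(np.arctan2(v[1],v[0])))
print(delta([550.9,-8.5,72],down(92.6+yang()-np.degrees(np.arctan2(v[1],v[0]))%180)))
```

```text
[394.23 -76.91  21.38] 85.7560349363679 45.72377264499664 0.4504574887676594 [-0.1   0.41  7.79]
[392.49 -77.12] 38.157241163599096 7.816659163624826
[385.4 292.4] 150.0 [395.   -45.97   7.  ]
[250.2 292.2] 143.5 [ 390.19 -108.49    7.  ]
[318.1 230.3] 388.5 [362.75 -74.87   7.  ]
[392.6  -77.23   7.  ] 85.60213270845583
(array([-15.14,   7.98,  -5.  ]), array([-0.1,  0.3, -7. ]))
```

>>> {"name": "arm_command", "arguments": {"series": [{"x":0,"y":0,"z":-3,"wx":0,"wy":0,"wz":0,"jaw":1},{"x":0,"y":0,"z":-6.5,"wx":0,"wy":0,"wz":0,"jaw":1},{"x":0,"y":0,"z":-10,"wx":0,"wy":0,"wz":0,"jaw":1},{"x":-2,"y":2,"z":-11,"wx":0,"wy":0,"wz":-2,"jaw":1},{"x":-5,"y":5,"z":-11,"wx":0,"wy":0,"wz":-5,"jaw":1},{"x":-8.5,"y":8,"z":-11,"wx":0,"wy":0,"wz":-7,"jaw":1},{"x":-12,"y":8,"z":-10,"wx":0,"wy":0,"wz":-7,"jaw":1},{"x":-15.2,"y":8,"z":-8,"wx":0,"wy":0,"wz":-7,"jaw":1},{"x":-15.2,"y":8,"z":-6,"wx":0,"wy":0,"wz":-7,"jaw":1},{"x":-15.2,"y":8,"z":-5,"wx":0,"wy":0,"wz":-7,"jaw":1},{"x":-15.2,"y":8,"z":-5,"wx":0,"wy":0,"wz":-7,"jaw":1},{"x":-15.2,"y":8,"z":-5,"wx":0,"wy":0,"wz":-7,"jaw":1},{"x":-15.2,"y":8,"z":-5,"wx":0,"wy":0,"wz":-7,"jaw":1}]}}

```text
t: 27.4
eef_pos: [549.7, -7.9, 70.5]
tcp_rot: [-0.024, 1.0, -0.0, 0.001]
contact_force: [-0.1, -0.5, -2.6]
grip_width: 0.451
grasp_force: 46.9
```

Run:
```python
from h import *
np.set_printoptions(precision=2,suppress=True)
s=env.get_state(); print(s["eef_pos"],yang(),s["contact_force"],delta([551.9,-8.5,39.4],down(92.7)))
```

```text
[549.68  -7.95  70.51] 92.73405732755927 [-0.08 -0.47 -2.62] (array([-0.21, -0.06,  3.11]), array([-0. ,  0.1,  0. ]))
```

>>> {"name": "arm_command", "arguments": {"series": [{"x":-0.2,"y":-0.06,"z":0.5,"wx":0,"wy":0,"wz":0.1,"jaw":1},{"x":-0.25,"y":-0.06,"z":0.9,"wx":0,"wy":0,"wz":0.1,"jaw":1},{"x":-0.25,"y":-0.06,"z":1.3,"wx":0,"wy":0,"wz":0.1,"jaw":1},{"x":-0.25,"y":-0.06,"z":1.6,"wx":0,"wy":0,"wz":0.1,"jaw":1},{"x":-0.25,"y":-0.06,"z":1.8,"wx":0,"wy":0,"wz":0.1,"jaw":1},{"x":-0.25,"y":-0.06,"z":1.8,"wx":0,"wy":0,"wz":0.1,"jaw":1},{"x":-0.25,"y":-0.06,"z":1.8,"wx":0,"wy":0,"wz":0.1,"jaw":1}]}}

```text
t: 28.1
eef_pos: [551.9, -8.3, 51.3]
tcp_rot: [-0.023, 1.0, 0.0, -0.0]
contact_force: [-0.1, -0.2, -2.9]
grip_width: 0.454
grasp_force: 46.9
```

>>> {"name": "arm_command", "arguments": {"series": [{"x":0,"y":0,"z":0.4,"wx":0,"wy":0,"wz":0,"jaw":1},{"x":0,"y":0,"z":0.8,"wx":0,"wy":0,"wz":0,"jaw":1},{"x":0,"y":0,"z":1.1,"wx":0,"wy":0,"wz":0,"jaw":1},{"x":0,"y":0,"z":1.25,"wx":0,"wy":0,"wz":0,"jaw":1},{"x":0,"y":0,"z":1.25,"wx":0,"wy":0,"wz":0,"jaw":1},{"x":0,"y":0,"z":1.25,"wx":0,"wy":0,"wz":0,"jaw":1}]}}

```text
t: 28.7
eef_pos: [551.6, -8.3, 39.4]
tcp_rot: [-0.023, 1.0, -0.0, -0.0]
contact_force: [-3.4, 0.9, 5.4]
grip_width: 0.456
grasp_force: 47.8
```

>>> {"name": "arm_command", "arguments": {"series": [{"x":0,"y":0,"z":0,"wx":0,"wy":0,"wz":0,"jaw":0.4},{"x":0,"y":0,"z":0,"wx":0,"wy":0,"wz":0,"jaw":0.25},{"x":0,"y":0,"z":0,"wx":0,"wy":0,"wz":0,"jaw":0.2},{"x":0,"y":0,"z":-1,"wx":0,"wy":0,"wz":0,"jaw":0.2},{"x":0,"y":0,"z":-4,"wx":0,"wy":0,"wz":0,"jaw":0.1},{"x":0,"y":0,"z":-8,"wx":0,"wy":0,"wz":0,"jaw":0},{"x":0,"y":0,"z":-13,"wx":0,"wy":0,"wz":0,"jaw":0},{"x":0,"y":0,"z":-18,"wx":0,"wy":0,"wz":0,"jaw":0},{"x":0,"y":0,"z":-20.5,"wx":0,"wy":0,"wz":0,"jaw":0},{"x":-2,"y":0,"z":-20.5,"wx":0,"wy":0,"wz":0,"jaw":0},{"x":-6,"y":0,"z":-20.5,"wx":0,"wy":0,"wz":0,"jaw":0},{"x":-10.5,"y":0,"z":-20.5,"wx":0,"wy":0,"wz":0,"jaw":0},{"x":-14.0,"y":0,"z":-20.5,"wx":0,"wy":0,"wz":0,"jaw":0},{"x":-14.0,"y":0,"z":-20,"wx":0,"wy":0,"wz":0,"jaw":0},{"x":-14.0,"y":0,"z":-20,"wx":0,"wy":0,"wz":0,"jaw":0}]}}

```text
t: 30.2
eef_pos: [691.5, -1.7, 237.8]
tcp_rot: [-0.023, 1.0, 0.0, -0.001]
contact_force: [-0.9, 0.2, 0.5]
grip_width: 1.002
grasp_force: 0.0
```

Run:
```python
from h import *
s=env.get_state(); print(s["eef_pos"],delta([691.4,-2.1,156],down(92.6)),s["contact_force"])
```

```text
[691.46955373  -1.72540856 237.76418367] (array([-0.01, -0.04,  8.18]), array([ 0. , -0.1,  0.1])) [-0.85712324  0.24413104  0.52224942]
```

>>> {"name": "arm_command", "arguments": {"series": [{"x":0,"y":0,"z":3,"wx":0,"wy":0,"wz":0,"jaw":0},{"x":0,"y":0,"z":6,"wx":0,"wy":0,"wz":0,"jaw":0},{"x":0,"y":0,"z":8.2,"wx":0,"wy":0,"wz":0,"jaw":0},{"x":0,"y":0,"z":8.2,"wx":0,"wy":0,"wz":0,"jaw":1},{"x":0,"y":0,"z":8.2,"wx":0,"wy":0,"wz":0,"jaw":1},{"x":0,"y":0,"z":8.2,"wx":0,"wy":0,"wz":0,"jaw":1},{"x":0,"y":0,"z":8.2,"wx":0,"wy":0,"wz":0,"jaw":1},{"x":0,"y":0,"z":8.2,"wx":0,"wy":0,"wz":0,"jaw":1},{"x":0,"y":0,"z":8.2,"wx":0,"wy":0,"wz":0,"jaw":1},{"x":0,"y":0,"z":8.2,"wx":0,"wy":0,"wz":0,"jaw":1},{"x":-1.0,"y":0,"z":9.2,"wx":0,"wy":0,"wz":0,"jaw":1},{"x":-1.6,"y":0,"z":9.9,"wx":0,"wy":0,"wz":0,"jaw":1},{"x":-2.2,"y":0,"z":10.8,"wx":0,"wy":0,"wz":0,"jaw":1},{"x":-2.6,"y":0,"z":11.5,"wx":0,"wy":0,"wz":0,"jaw":1},{"x":-2.9,"y":0,"z":12.3,"wx":0,"wy":0,"wz":0,"jaw":1},{"x":-3.1,"y":0,"z":13.1,"wx":0,"wy":0,"wz":0,"jaw":1},{"x":-3.3,"y":0,"z":13.9,"wx":0,"wy":0,"wz":0,"jaw":1},{"x":-3.4,"y":0,"z":14.7,"wx":0,"wy":0,"wz":0,"jaw":1},{"x":-3.45,"y":0,"z":15.5,"wx":0,"wy":0,"wz":0,"jaw":1},{"x":-3.45,"y":0,"z":15.5,"wx":0,"wy":0,"wz":0,"jaw":1}], "grip_force": 30}}

```text
t: 32.2
eef_pos: [727.0, -0.4, 80.9]
tcp_rot: [-0.023, 1.0, -0.0, 0.0]
contact_force: [6.4, 0.1, -4.3]
grip_width: 0.196
grasp_force: 29.4
```

>>> {"name": "arm_command", "arguments": {"series": [{"x":0,"y":0,"z":0,"wx":0,"wy":0,"wz":0,"jaw":0},{"x":0,"y":0,"z":0,"wx":0,"wy":0,"wz":0,"jaw":0},{"x":0,"y":0,"z":0,"wx":0,"wy":0,"wz":0,"jaw":0},{"x":0,"y":0,"z":-4,"wx":0,"wy":0,"wz":0,"jaw":0},{"x":0,"y":0,"z":-8.5,"wx":0,"wy":0,"wz":0,"jaw":0},{"x":0,"y":0,"z":-13,"wx":0,"wy":0,"wz":0,"jaw":0},{"x":0,"y":0,"z":-17,"wx":0,"wy":0,"wz":0,"jaw":0},{"x":0,"y":0,"z":-17,"wx":0,"wy":0,"wz":0,"jaw":0}]}}

```text
t: 33.0
eef_pos: [729.8, -0.5, 262.9]
tcp_rot: [-0.023, 1.0, -0.001, 0.007]
contact_force: [0.5, -0.3, 1.1]
grip_width: 0.997
grasp_force: 0.0
```

Run:
```python
from h import *
s=env.get_state(); print(s["eef_pos"],s["contact_force"],s["t"])
# scanner at (431.4,210.2), handle toward -x at angle ~1.9 ; look pose: TCP over barrel, tool y ~ 91.9, z 240
print(delta([400,211,270],down(91.9)))
```

```text
[ 7.29809781e+02 -4.83500804e-01  2.62891573e+02] [ 0.50326862 -0.3072832   1.05117894] 33.0
(array([31.95, 22.65, -1.18]), array([-0.1,  0.8,  0.8]))
```

>>> {"name": "arm_command", "arguments": {"series": [{"x":4,"y":2.8,"z":-1,"wx":0,"wy":0,"wz":0.8,"jaw":0},{"x":8,"y":5.6,"z":-1,"wx":0,"wy":0,"wz":0.8,"jaw":0},{"x":12,"y":8.5,"z":-1,"wx":0,"wy":0,"wz":0.8,"jaw":0},{"x":16,"y":11.3,"z":-1,"wx":0,"wy":0,"wz":0.8,"jaw":0},{"x":20,"y":14.1,"z":-1,"wx":0,"wy":0,"wz":0.8,"jaw":0},{"x":24,"y":17,"z":-1,"wx":0,"wy":0,"wz":0.8,"jaw":0},{"x":28,"y":19.8,"z":-1,"wx":0,"wy":0,"wz":0.8,"jaw":0},{"x":31.9,"y":22.6,"z":-1,"wx":0,"wy":0,"wz":0.8,"jaw":0},{"x":31.9,"y":22.6,"z":-1,"wx":0,"wy":0,"wz":0.8,"jaw":0},{"x":31.9,"y":22.6,"z":-1,"wx":0,"wy":0,"wz":0.8,"jaw":0},{"x":31.9,"y":22.6,"z":-1,"wx":0,"wy":0,"wz":0.8,"jaw":0}]}}

```text
t: 34.1
eef_pos: [397.6, 210.5, 263.7]
tcp_rot: [-0.016, 1.0, -0.0, 0.0]
contact_force: [-0.0, 0.1, 0.2]
grip_width: 1.001
grasp_force: 0.0
```

Run:
```python
from h import *
import pickle
c=snap("wrist","sc",None,1); pickle.dump(c,open("sc.pkl","wb"))
s=env.get_state(); print(s["eef_pos"],yang(),proj("wrist",[[431.4,210.2,108]],c))
w=cv2.imread("pics/sc.png")[60:360,210:410]   # 200x300 ->x2
f=cv2.cvtColor(env.capture("scene"),cv2.COLOR_RGB2BGR)[215:325,225:385]
cv2.imwrite("pics/comp1.png",np.hstack([cv2.resize(w,(400,600),interpolation=cv2.INTER_CUBIC),cv2.copyMakeBorder(cv2.resize(f,(400,275),interpolation=cv2.INTER_CUBIC),0,325,0,0,0)]))
```

```text
[397.98019824 210.35664679 263.68005123] 91.78037090288778 [[316.55200552 257.8730512 ]]
```

View pics/comp1.png

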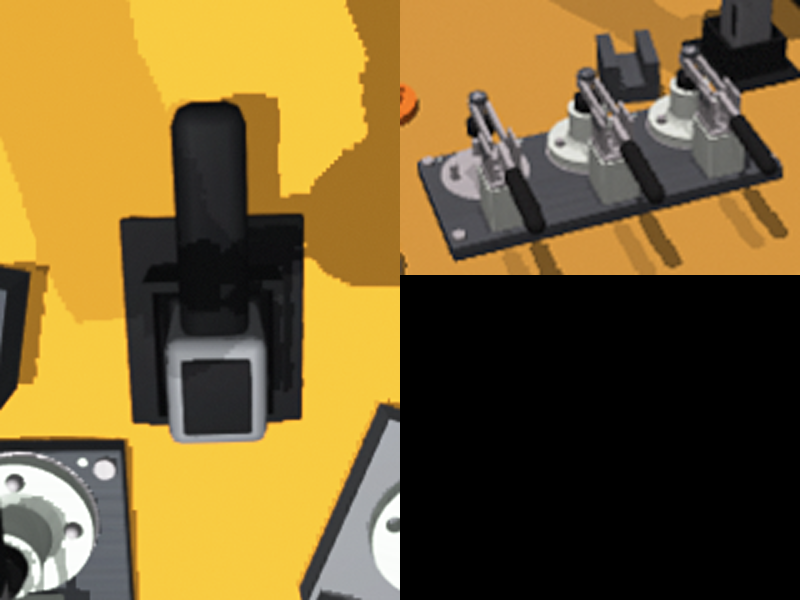

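Run:
```python
from h import *
import pickle
np.set_printoptions(precision=1,suppress=True)
c=pickle.load(open("sc.pkl","rb")); f=lambda p:np.array(p)/2+[210,60]
a=lambda v:np.degrees(np.arctan2(v[1],v[0]))
q=ray("wrist",f([(168,390),(267,390),(218,338),(218,441)]),106,c); print(q,q[:2].mean(0),q[2:].mean(0))
q=ray("wrist",f([(181,362),(250,359),(251,433),(185,434)]),108,c); print("inner",q.mean(0),a(q[1]-q[0]),a(q[2]-q[3]),a(q[3]-q[0]),a(q[2]-q[1]))
q=ray("wrist",f([(209,115),(213,315)]),100,c); print("handle",q,a(q[1]-q[0]))
for z in (0,11):
  q=ray("wrist",f([(120,220),(303,213),(301,418),(133,424)]),z,c); print("base",z,q.mean(0),a(q[1]-q[0]),a(q[2]-q[3]),a(q[3]-q[0]),a(q[2]-q[1]),q[:,:2].ravel())
print(delta([430,210,72],down(93)))
```

```text
[[430.1 190.8 106. ]
 [428.8 233.3 106. ]
 [406.2 211.5 106. ]
 [453.3 213.  106. ]] [429.5 212.  106. ] [429.8 212.3 106. ]
inner [432.2 211.8 108. ] 94.35381288651025 92.66789053091496 3.975591777574667 3.334070099315093
handle [[316.7 205.1 100. ]
 [397.9 209.1 100. ]] 2.829430377081974
base 0 [427.7 210.6   0. ] 93.9312110314452 93.93557358427749 3.2729196055265697 3.2019343756449343 [371.4 157.6 364.5 256.8 483.9 263.5 490.8 164.4]
base 11 [424.8 210.5  11. ] 93.93121103144522 93.9355735842775 3.2729196055265626 3.2019343756449445 [370.  158.9 363.4 255.5 479.5 262.  486.2 165.6]
(array([-3.2, -0.1, 19.2]), array([-0. , -0. , -1.2]))
```

>>> {"name": "arm_command", "arguments": {"series": [{"x":-2.6,"y":0.05,"z":4,"wx":0,"wy":0,"wz":-1.6,"jaw":0},{"x":-2.6,"y":0.05,"z":8,"wx":0,"wy":0,"wz":-1.6,"jaw":0},{"x":-2.6,"y":0.05,"z":12,"wx":0,"wy":0,"wz":-1.6,"jaw":0},{"x":-2.6,"y":0.05,"z":15,"wx":0,"wy":0,"wz":-1.6,"jaw":0},{"x":-2.6,"y":0.05,"z":18,"wx":0,"wy":0,"wz":-1.6,"jaw":0},{"x":-2.6,"y":0.05,"z":20,"wx":0,"wy":0,"wz":-1.6,"jaw":0},{"x":-2.6,"y":0.05,"z":20,"wx":0,"wy":0,"wz":-1.6,"jaw":0.2},{"x":-2.6,"y":0.05,"z":20,"wx":0,"wy":0,"wz":-1.6,"jaw":0.4},{"x":-2.6,"y":0.05,"z":20,"wx":0,"wy":0,"wz":-1.6,"jaw":0.5},{"x":-2.6,"y":0.05,"z":20,"wx":0,"wy":0,"wz":-1.6,"jaw":1},{"x":-2.6,"y":0.05,"z":20,"wx":0,"wy":0,"wz":-1.6,"jaw":1},{"x":-2.6,"y":0.05,"z":20,"wx":0,"wy":0,"wz":-1.6,"jaw":1},{"x":-2.6,"y":0.05,"z":20,"wx":0,"wy":0,"wz":-1.6,"jaw":1},{"x":-2.6,"y":0.05,"z":20,"wx":0,"wy":0,"wz":-1.6,"jaw":1}], "grip_force": 60}}

```text
t: 35.6
eef_pos: [424.9, 212.4, 65.2]
tcp_rot: [-0.03, 1.0, 0.0, 0.002]
contact_force: [1.4, -0.3, 6.2]
grip_width: 0.506
grasp_force: 61.9
```

Run:
```python
from h import *
np.set_printoptions(precision=1,suppress=True)
a=cv2.imread("pics/top0.png")[180:270,455:530]; b=cv2.imread("pics/scene0.png")[275:345,105:190]
cv2.imwrite("pics/bar.png",np.hstack([cv2.resize(a,(400,480),interpolation=cv2.INTER_CUBIC),cv2.resize(b,(400,329),interpolation=cv2.INTER_CUBIC) if 0 else cv2.copyMakeBorder(cv2.resize(b,(400,329),interpolation=cv2.INTER_CUBIC),0,151,0,0,0)]))
s=env.get_state();print(s["eef_pos"],yang(),R.from_quat(s["tcp_rot"]).as_matrix()[:,2])
```

```text
[424.9 212.4  65.2] 93.4407338090796 [ 0.  0. -1.]
```

View pics/bar.png

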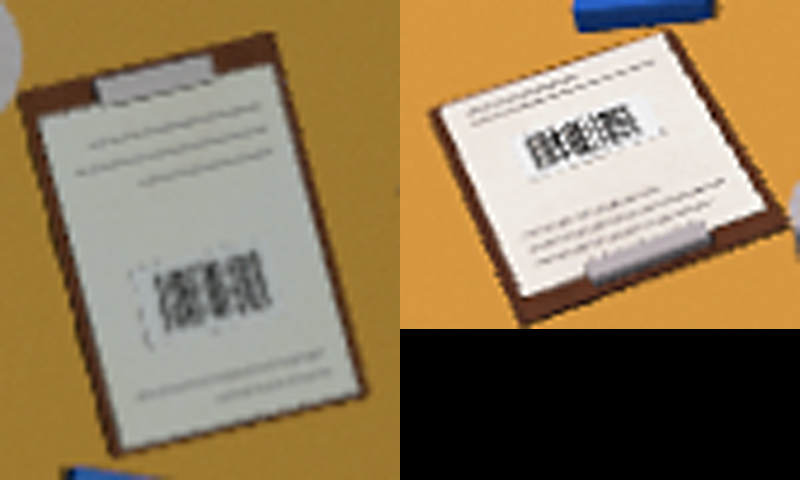

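>>> {"name": "arm_command", "arguments": {"series": [{"x":0,"y":0,"z":-2,"wx":0,"wy":0,"wz":0,"jaw":1},{"x":0,"y":0,"z":-5,"wx":0,"wy":0,"wz":0,"jaw":1},{"x":0,"y":0,"z":-9,"wx":0,"wy":0,"wz":0,"jaw":1},{"x":0,"y":0,"z":-13,"wx":0,"wy":0,"wz":0,"jaw":1},{"x":0,"y":0,"z":-17,"wx":0,"wy":0,"wz":0,"jaw":1},{"x":0,"y":0,"z":-19,"wx":0,"wy":0,"wz":0,"jaw":1},{"x":0,"y":0,"z":-19,"wx":0,"wy":0,"wz":0,"jaw":1},{"x":0,"y":0,"z":-19,"wx":0,"wy":0,"wz":0,"jaw":1}]}}

```text
t: 36.4
eef_pos: [422.2, 212.0, 252.6]
tcp_rot: [-0.03, 1.0, -0.0, -0.001]
contact_force: [-0.0, 0.2, -3.6]
grip_width: 0.509
grasp_force: 61.9
```

Run:
```python
from h import *
np.set_printoptions(precision=2,suppress=True)
print(ray("scene",[(145.4,304.1)],5),ray("top",[(494.2,234.8)],5))
print(delta([522.2,-398.8,159],down(93.4)))
```

```text
[[ 529.63 -394.96    5.  ]] [[ 527.73 -399.2     5.  ]]
(array([ -6.32, -61.57,   9.36]), array([-0. , -0.1,  0.1]))
```

>>> {"name": "arm_command", "arguments": {"series": [{"x":-0.7,"y":-4,"z":0,"wx":0,"wy":0,"wz":0,"jaw":1},{"x":-1.3,"y":-8,"z":0,"wx":0,"wy":0,"wz":0,"jaw":1},{"x":-2,"y":-12.5,"z":0,"wx":0,"wy":0,"wz":0,"jaw":1},{"x":-2.6,"y":-17,"z":0,"wx":0,"wy":0,"wz":0,"jaw":1},{"x":-3,"y":-21.5,"z":0,"wx":0,"wy":0,"wz":0,"jaw":1},{"x":-3.4,"y":-26,"z":0,"wx":0,"wy":0,"wz":0,"jaw":1},{"x":-3.8,"y":-30.5,"z":0,"wx":0,"wy":0,"wz":0,"jaw":1},{"x":-4.1,"y":-35,"z":0,"wx":0,"wy":0,"wz":0,"jaw":1},{"x":-4.3,"y":-39.5,"z":0,"wx":0,"wy":0,"wz":0,"jaw":1},{"x":-4.5,"y":-44,"z":0,"wx":0,"wy":0,"wz":0,"jaw":1},{"x":-4.7,"y":-47.5,"z":0,"wx":0,"wy":0,"wz":0,"jaw":1},{"x":-4.8,"y":-49,"z":0,"wx":0,"wy":0,"wz":0,"jaw":1},{"x":-4.8,"y":-49,"z":0,"wx":0,"wy":0,"wz":0,"jaw":1},{"x":-4.8,"y":-49,"z":0,"wx":0,"wy":0,"wz":0,"jaw":1},{"x":-4.8,"y":-49,"z":0,"wx":0,"wy":0,"wz":0,"jaw":1}]}}

```text
t: 37.9
eef_pos: [499.8, -272.2, 252.8]
tcp_rot: [-0.031, 1.0, 0.001, -0.001]
contact_force: [-0.2, -0.1, -1.9]
grip_width: 0.508
grasp_force: 62.4
```

Run:
```python
from h import *
import pickle
c=snap("wrist","bc",None,1.25); pickle.dump(c,open("bc.pkl","wb"))
print(env.get_state()["eef_pos"],proj("wrist",[[528,-398,5]],c)*1.25)
```

```text
[ 500.08434882 -272.33266679  253.22621256] [[250.74026577 271.83681415]]
```

View pics/bc.png

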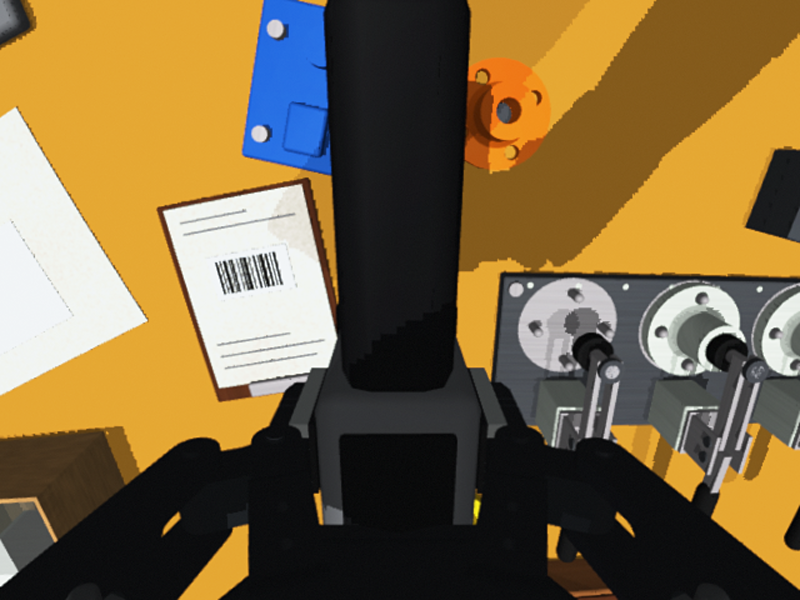

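The bar code sits at picture (250,271), which matches the projected (528,-398). The scanner hangs upright in the gripper.

>>> {"name": "arm_command", "arguments": {"series": [{"x":-0.5,"y":-4,"z":1,"wx":0,"wy":0,"wz":0,"jaw":1},{"x":-1,"y":-8,"z":3,"wx":0,"wy":0,"wz":0,"jaw":1},{"x":-1.5,"y":-11.5,"z":6,"wx":0,"wy":0,"wz":0,"jaw":1},{"x":-1.5,"y":-12.7,"z":8.5,"wx":0,"wy":0,"wz":0,"jaw":1},{"x":-1.5,"y":-12.7,"z":9.4,"wx":0,"wy":0,"wz":0,"jaw":1},{"x":-1.5,"y":-12.7,"z":9.4,"wx":0,"wy":0,"wz":0,"jaw":1},{"x":-1.5,"y":-12.7,"z":9.4,"wx":0,"wy":0,"wz":0,"jaw":1},{"x":-1.5,"y":-12.7,"z":9.4,"wx":0,"wy":0,"wz":0,"jaw":1}]}}

```text
t: 38.75
eef_pos: [524.2, -399.5, 162.0]
tcp_rot: [-0.031, 1.0, -0.001, 0.001]
contact_force: [0.2, -0.8, -1.7]
grip_width: 0.507
grasp_force: 62.7
```

>>> {"name": "arm_command", "arguments": {"series": [{"x":0,"y":0,"z":0,"wx":0,"wy":0,"wz":0,"jaw":1},{"x":0,"y":0,"z":0,"wx":0,"wy":0,"wz":0,"jaw":1},{"x":0,"y":0,"z":0,"wx":0,"wy":0,"wz":0,"jaw":1},{"x":0,"y":0,"z":0,"wx":0,"wy":0,"wz":0,"jaw":1},{"x":0,"y":0,"z":0,"wx":0,"wy":0,"wz":0,"jaw":1},{"x":0,"y":0,"z":0,"wx":0,"wy":0,"wz":0,"jaw":1},{"x":0,"y":0,"z":0,"wx":0,"wy":0,"wz":0,"jaw":1},{"x":0,"y":0,"z":0,"wx":0,"wy":0,"wz":0,"jaw":1},{"x":0,"y":0,"z":0,"wx":0,"wy":0,"wz":0,"jaw":1},{"x":0,"y":0,"z":0,"wx":0,"wy":0,"wz":0,"jaw":1},{"x":0,"y":0,"z":0,"wx":0,"wy":0,"wz":0,"jaw":1},{"x":0,"y":0,"z":0,"wx":0,"wy":0,"wz":0,"jaw":1},{"x":0,"y":0,"z":0,"wx":0,"wy":0,"wz":0,"jaw":1},{"x":0,"y":0,"z":0,"wx":0,"wy":0,"wz":0,"jaw":1},{"x":0,"y":0,"z":0,"wx":0,"wy":0,"wz":0,"jaw":1},{"x":0,"y":0,"z":0,"wx":0,"wy":0,"wz":0,"jaw":1},{"x":0,"y":0,"z":0,"wx":0,"wy":0,"wz":0,"jaw":1},{"x":0,"y":0,"z":0,"wx":0,"wy":0,"wz":0,"jaw":1},{"x":0,"y":0,"z":0,"wx":0,"wy":0,"wz":0,"jaw":1},{"x":0,"y":0,"z":0,"wx":0,"wy":0,"wz":0,"jaw":1}]}}

```text
t: 40.75
eef_pos: [523.1, -400.0, 159.8]
tcp_rot: [-0.03, 1.0, 0.0, -0.0]
contact_force: [0.4, 0.0, -2.1]
grip_width: 0.507
grasp_force: 62.7
```

Run:
```python
from h import *
np.set_printoptions(precision=3,suppress=True)
s=env.get_state();print(s["eef_pos"],R.from_quat(s["tcp_rot"]).as_matrix()[:,2])
print(delta([424.9,212.4,253],down(93.4)))
```

```text
[ 523.102 -399.958  159.809] [-0.  0. -1.]
(array([ 6.12, 61.72, -9.32]), array([ 0., -0.,  0.]))
```

>>> {"name": "arm_command", "arguments": {"series": [{"x":0,"y":0,"z":-4,"wx":0,"wy":0,"wz":0,"jaw":1},{"x":0,"y":0,"z":-8,"wx":0,"wy":0,"wz":0,"jaw":1},{"x":0.3,"y":3,"z":-9.3,"wx":0,"wy":0,"wz":0,"jaw":1},{"x":0.7,"y":7,"z":-9.3,"wx":0,"wy":0,"wz":0,"jaw":1},{"x":1.1,"y":11.5,"z":-9.3,"wx":0,"wy":0,"wz":0,"jaw":1},{"x":1.6,"y":16,"z":-9.3,"wx":0,"wy":0,"wz":0,"jaw":1},{"x":2,"y":20.5,"z":-9.3,"wx":0,"wy":0,"wz":0,"jaw":1},{"x":2.5,"y":25,"z":-9.3,"wx":0,"wy":0,"wz":0,"jaw":1},{"x":2.9,"y":29.5,"z":-9.3,"wx":0,"wy":0,"wz":0,"jaw":1},{"x":3.4,"y":34,"z":-9.3,"wx":0,"wy":0,"wz":0,"jaw":1},{"x":3.8,"y":38.5,"z":-9.3,"wx":0,"wy":0,"wz":0,"jaw":1},{"x":4.3,"y":43,"z":-9.3,"wx":0,"wy":0,"wz":0,"jaw":1},{"x":4.7,"y":47.5,"z":-9.3,"wx":0,"wy":0,"wz":0,"jaw":1},{"x":5.2,"y":52,"z":-9.3,"wx":0,"wy":0,"wz":0,"jaw":1},{"x":5.6,"y":56.5,"z":-9.3,"wx":0,"wy":0,"wz":0,"jaw":1},{"x":6,"y":60,"z":-9.3,"wx":0,"wy":0,"wz":0,"jaw":1},{"x":6.1,"y":61.7,"z":-9.3,"wx":0,"wy":0,"wz":0,"jaw":1},{"x":6.1,"y":61.7,"z":-9.3,"wx":0,"wy":0,"wz":0,"jaw":1},{"x":6.1,"y":61.7,"z":-9.3,"wx":0,"wy":0,"wz":0,"jaw":1},{"x":6.1,"y":61.7,"z":-9.3,"wx":0,"wy":0,"wz":0,"jaw":1}]}}

```text
t: 42.75
eef_pos: [425.3, 211.4, 252.9]
tcp_rot: [-0.03, 1.0, -0.0, 0.0]
contact_force: [-0.6, -0.3, -3.0]
grip_width: 0.507
grasp_force: 63.0
```

Run:
```python
from h import *
print(env.get_state()["eef_pos"],delta([424.9,212.4,66],down(93.4)))
```

```text
[425.25423946 211.4081581  252.8573242 ] (array([ 0.03,  0.11, 18.69]), array([-0.,  0., -0.]))
```

>>> {"name": "arm_command", "arguments": {"series": [{"x":0,"y":0.1,"z":4,"wx":0,"wy":0,"wz":0,"jaw":1},{"x":0,"y":0.1,"z":8,"wx":0,"wy":0,"wz":0,"jaw":1},{"x":0,"y":0.1,"z":11,"wx":0,"wy":0,"wz":0,"jaw":1},{"x":0,"y":0.1,"z":13.5,"wx":0,"wy":0,"wz":0,"jaw":1},{"x":0,"y":0.1,"z":14.5,"wx":0,"wy":0,"wz":0,"jaw":1},{"x":0,"y":0.1,"z":15.3,"wx":0,"wy":0,"wz":0,"jaw":1},{"x":0,"y":0.1,"z":16,"wx":0,"wy":0,"wz":0,"jaw":1},{"x":0,"y":0.1,"z":16.8,"wx":0,"wy":0,"wz":0,"jaw":1},{"x":0,"y":0.1,"z":17.6,"wx":0,"wy":0,"wz":0,"jaw":1},{"x":0,"y":0.1,"z":18.2,"wx":0,"wy":0,"wz":0,"jaw":1},{"x":0,"y":0.1,"z":18.6,"wx":0,"wy":0,"wz":0,"jaw":1},{"x":0,"y":0.1,"z":18.6,"wx":0,"wy":0,"wz":0,"jaw":1},{"x":0,"y":0.1,"z":18.6,"wx":0,"wy":0,"wz":0,"jaw":1}]}}

```text
t: 44.05
eef_pos: [425.1, 213.3, 66.9]
tcp_rot: [-0.03, 1.0, 0.0, 0.0]
contact_force: [-0.7, -1.2, -2.3]
grip_width: 0.506
grasp_force: 62.8
```

>>> {"name": "arm_command", "arguments": {"series": [{"x":0,"y":-0.05,"z":0.15,"wx":0,"wy":0,"wz":0,"jaw":1},{"x":0,"y":-0.05,"z":0.15,"wx":0,"wy":0,"wz":0,"jaw":1},{"x":0,"y":-0.05,"z":0.15,"wx":0,"wy":0,"wz":0,"jaw":0.4},{"x":0,"y":-0.05,"z":0.15,"wx":0,"wy":0,"wz":0,"jaw":0.3},{"x":0,"y":-0.05,"z":0.15,"wx":0,"wy":0,"wz":0,"jaw":0.1},{"x":0,"y":-0.05,"z":0.15,"wx":0,"wy":0,"wz":0,"jaw":0},{"x":0,"y":-0.05,"z":0.15,"wx":0,"wy":0,"wz":0,"jaw":0},{"x":0,"y":-0.05,"z":-2,"wx":0,"wy":0,"wz":0,"jaw":0},{"x":0,"y":-0.05,"z":-6,"wx":0,"wy":0,"wz":0,"jaw":0},{"x":0,"y":-0.05,"z":-10,"wx":0,"wy":0,"wz":0,"jaw":0},{"x":0,"y":-0.05,"z":-14,"wx":0,"wy":0,"wz":0,"jaw":0},{"x":0,"y":-0.05,"z":-18,"wx":0,"wy":0,"wz":0,"jaw":0},{"x":0,"y":-0.05,"z":-20,"wx":0,"wy":0,"wz":0,"jaw":0},{"x":2.7,"y":-0.05,"z":-20,"wx":0,"wy":0,"wz":0,"jaw":0},{"x":2.7,"y":-0.05,"z":-20,"wx":0,"wy":0,"wz":0,"jaw":0},{"x":2.7,"y":-0.05,"z":-20,"wx":0,"wy":0,"wz":0,"jaw":0}]}}

```text
t: 45.65
eef_pos: [398.0, 211.1, 266.8]
tcp_rot: [-0.03, 1.0, 0.0, 0.0]
contact_force: [-0.6, -0.4, -0.4]
grip_width: 1.0
grasp_force: 0.0
```

Run:
```python
from h import *
s=env.get_state(); print(s["eef_pos"],s["contact_force"],s["t"])
w=cv2.cvtColor(env.capture("wrist"),cv2.COLOR_RGB2BGR)[60:460,60:580]
f=cv2.cvtColor(env.capture("scene"),cv2.COLOR_RGB2BGR)[180:320,225:465]
z=lambda a,W,H:cv2.resize(a,(W,H),interpolation=cv2.INTER_CUBIC)
cv2.imwrite("pics/fin.png",np.vstack([z(f,514,300),z(w,514,300) if 0 else cv2.copyMakeBorder(z(w,390,300),0,0,0,124,cv2.BORDER_CONSTANT)]))
```

```text
[397.95397171 211.11677518 266.82287478] [-0.64066374 -0.4224184  -0.35865447] 45.65
```

View pics/fin.png

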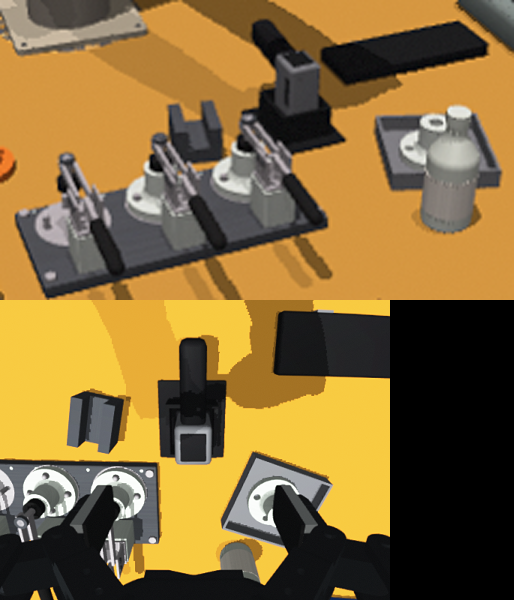

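Both new flanges are clamped, at (150,195) and (240,180) in the picture. The measured one sits mid-tray, neck up, and the scanner stands nose down in its holster.

```bash
python3 -c "
from cell import env
print(env.finish_job())"
```

```text
the job is handed in; nothing more can be done
None
```

The job is handed in at about 46 s of the 210 s allowed, but no verdict came back. The measured flange is in the tray, both new flanges are clamped on stations 1 and 2, and the bar code was scanned from about 10 cm with a 2 s hold. The scanner is back in its holster, nose down.

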